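Load the sample locker's drawer and pin it shut

TASK

Pull the drawer of the small white sample locker out to its stop and stand every white-capped sample cup and every small brown bottle from the open bench upright in the drawer: cups in the wide round pockets, bottles in the narrow ones, right down on the pocket floors. Then push the drawer fully shut and lock it by lowering the steel pin from its stand down through the two eyelets until its grip rests on the upper one.

Things in the scene. Friction and masses are not known exactly. Their poses are not given: they have to be found in the camera images.
- drawer (a joint): how far the drawer of the sample locker is out, m: 0 fully shut, 0.150 at its stop (it starts somewhere between 0 and 0.03). It slides with about 1.5 N of friction and stays where it is left
- locker: the sample locker, a fixed white box open at the front, 190 deep (x) by 200 wide (y) by 106 mm high; origin under its centre. Its front, 95 mm from the origin, looks along its own -x axis and the drawer slides out that way; in the room the front looks roughly to the robot's left (+y)
- drawer_handle (a point): middle of the drawer's bar handle, which is 80 mm above the bench, about 10 mm thick and 90 mm long, parallel to the locker's front (its own y axis), 35 mm in front of the drawer's face, with free space behind it; moves with the drawer; axes parallel to the locker's
- eyelet (a point): centre of the upper mouth of the fixed eyelet, a 4 mm steel plate with a 12 mm upright hole that juts sideways from the locker's side wall (the side nearer the robot), at its front edge, level with the roof and 121 mm from the locker's middle, 106 mm above the bench; z is the hole's axis. A like eyelet on the drawer, its upper face 8 mm lower, slides under it and lines up with it only when the drawer is fully shut
- pin: the lock pin, upright in its stand at the start: a steel rod 8 mm thick and 40 mm long with a rounded tip, below a black cylindrical grip 18 mm thick and 40 mm tall. Origin at the shoulder where the grip begins; z up along the pin. The shoulder rests on the stand's top, 46 mm above the bench, and rests on the fixed eyelet when the pin is fully in
- pin_grip (a point): centre of the pin's grip, 20 mm above its shoulder
- stand: the pin's stand, a fixed aluminium block 50 x 50 x 46 mm with an 11 mm hole in the middle of its top; origin under its centre
- wide0 (a point): floor centre of a wide round pocket (48 mm across, 28 mm deep, floor 8 mm above the bench) in the drawer's grey plate, in the rear row; moves with the drawer; takes a sample cup
- wide1 (a point): floor centre of a wide round pocket (48 mm across, 28 mm deep, floor 8 mm above the bench) in the drawer's grey plate, in the rear row; moves with the drawer; takes a sample cup
- narrow0 (a point): floor centre of a narrow round pocket (35 mm across, 28 mm deep, floor 8 mm above the bench) in the drawer's grey plate, in the front row; moves with the drawer; takes a small bottle (there are more narrow pockets than bottles)
- narrow1 (a point): floor centre of a narrow round pocket (35 mm across, 28 mm deep, floor 8 mm above the bench) in the drawer's grey plate, in the front row; moves with the drawer; takes a small bottle (there are more narrow pockets than bottles)
- narrow2 (a point): floor centre of a narrow round pocket (35 mm across, 28 mm deep, floor 8 mm above the bench) in the drawer's grey plate, in the front row; moves with the drawer; takes a small bottle (there are more narrow pockets than bottles)
- cup0_mid (a point): centre, half-way up, of a screw-cap sample cup, 64 mm tall, body tapering from 47 mm across under the cap to 41 mm at the foot, its white cap 52 mm across over the top 14 mm; z up along it (may be absent)
- cup1_mid (a point): centre, half-way up, of a screw-cap sample cup, 64 mm tall, body tapering from 47 mm across under the cap to 41 mm at the foot, its white cap 52 mm across over the top 14 mm; z up along it (may be absent)
- vial0_mid (a point): centre, half-way up, of a small round reddish-brown bottle, 30 mm across and 85 mm tall, with a narrower shoulder and screw cap over about its top third; z up along it (may be absent)
- vial1_mid (a point): centre, half-way up, of a small round reddish-brown bottle, 30 mm across and 85 mm tall, with a narrower shoulder and screw cap over about its top third; z up along it (may be absent)
- jar: bystander, does not move: large grey screw-cap bottle, 58 mm across, 105 mm tall; origin under its centre
- dropper: bystander, does not move: small white dropper bottle with a pointed nozzle, 27 mm across, 74 mm tall; origin under its centre
Mind the look-alikes: they are no part of the job. What is shaped like the part that bears vial1_mid but blue or purple is not meant.

How it is judged (in metres and radians):
On the way, in this order (a step that is already met when the one before it is completed fails the run):
1. the drawer is pulled out to its stop (at least 145 of 150 mm) (value of joint drawer above 0.145 m), for 0.2 s.
2. every cup present stands in a wide pocket and every bottle present in a narrow one (((horizontal distance between cup0_mid and wide0 below 0.01 m and z of cup0_mid in the frame of wide0 below 0.037 m) or (horizontal distance between cup0_mid and wide1 below 0.01 m and z of cup0_mid in the frame of wide1 below 0.037 m)) and angle between each of cup0_mid, cup1_mid, vial0_mid, vial1_mid's own z axis and vertical below 0.25 rad and ((horizontal distance between cup1_mid and wide0 below 0.01 m and z of cup1_mid in the frame of wide0 below 0.037 m) or (horizontal distance between cup1_mid and wide1 below 0.01 m and z of cup1_mid in the frame of wide1 below 0.037 m)) and ((horizontal distance between vial0_mid and narrow0 below 0.01 m and z of vial0_mid in the frame of narrow0 below 0.0475 m) or (horizontal distance between vial0_mid and narrow1 below 0.01 m and z of vial0_mid in the frame of narrow1 below 0.0475 m) or (horizontal distance between vial0_mid and narrow2 below 0.01 m and z of vial0_mid in the frame of narrow2 below 0.0475 m)) and ((horizontal distance between vial1_mid and narrow0 below 0.01 m and z of vial1_mid in the frame of narrow0 below 0.0475 m) or (horizontal distance between vial1_mid and narrow1 below 0.01 m and z of vial1_mid in the frame of narrow1 below 0.0475 m) or (horizontal distance between vial1_mid and narrow2 below 0.01 m and z of vial1_mid in the frame of narrow2 below 0.0475 m))), for 0.2 s.
3. the drawer is fully shut (within 5 mm) (value of joint drawer below 0.005 m), for 0.2 s.
4. the pin is through both eyelets, its grip resting on the upper one (horizontal distance between pin and eyelet below 0.006 m and z of pin in the frame of eyelet between -0.005 and 0.005 m and angle between pin's own z axis and vertical below 0.15 rad and value of joint drawer below 0.005 m), for 0.2 s.
At the end, for the whole second after the job is handed in: every cup stands in a wide and every bottle in a narrow pocket, upright (0.25 rad), within 10 mm of its centre and 5 mm of its floor; the drawer is shut within 5 mm; the pin rests upright (0.15 rad) in the eyelets, its shoulder within 5 mm of the upper one's top and 6 mm of its axis (all of step 2 and all of step 4 and linear speed of pin below 0.02 m/s); the robot touches nothing.
Of cup0, cup1, vial0, vial1 only 3 to 4 are there at a start; the rules pass over those that are not, and their reading is None.
At some moment in a run one of cup0, cup1 may be knocked a few centimetres aside while the robot is not near it.
It also fails if it takes over 208 s, if anything falls off the work surface, if the arm or the gripper's body presses on something with over 40 N, if the wrist force passes 120 N, or if a joint passes its speed limit or range.

ROBOT

A 6-joint arm with a two-finger parallel gripper is mounted at the origin on a cart in front of the work surface, level with it; the furniture and walls round the work are solid. World frame = base frame: x ahead of the robot, y to its left, z up, the work surface at z = 0. Lengths are in mm, angles in degrees, forces in N, time in s.
With the tool pointing down it reaches from about 300 to 850 mm from the base axis. Payload 4.2 kg.
Tool frame: the origin (TCP) lies on the centre line of the jaws, within the pads' length; the fingertips stand 14 mm ahead of it and the grasp point (between the pads) lies 5 mm behind it; x points along the fingers, y is the direction in which the jaws open and shut, and the axes are right-handed (so a half turn about x gives the same grasp; the last joint's range is limited). The gripper opens to 91 mm and grips with 3 to 60 N. Pads are 32 mm wide; open, the fingers measure 118 mm over their backs; the gripper's body (76 mm by 178 mm) begins 60 mm behind the grasp point.
Start: joints at [-1.146, 18.312, 89.639, -0, 72.044, -1.146], TCP at [575.015, 0, 227.976] pointing down, gripper open.
Joint ranges: [-177.97, 177.97], [-48.28, 115.42], [12.27, 149.76], [-77.06, 257.06], [2.81, 150.46], [-146.56, 146.56]. Speed limits (degrees/s): [147.25, 147.25, 180, 180, 180, 180].

INTERFACE

Orientations are given as [roll, pitch, yaw] about the fixed x, y, z axes, in that order (R = Rz(yaw) Ry(pitch) Rx(roll)).
In Python, from workcell import readout, optics, env gives the robot as it stands.
- The arm moves only by the shell command python3 -m creep 'ROWS' [OPENING] [FORCE]. ROWS is JSON, a list of rows, each an object with "translation": the shift along the world's x, y, z in cm, a list of three; "delta_rot": the turn, a rotation vector about the world's x, y, z in rad, a list of three. In form: [{"translation": [dx, dy, dz], "delta_rot": [rx, ry, rz]}, ...]. A call has 1 to 5 rows; each row shifts and turns the commanded pose from where the row before left it; what a row does not reach is not made up. A row lasts 1/12 s, in which the tool goes at most 41.7 mm and 7.16 degrees, less where a joint would pass 70% of its speed; a pose out of reach is approached as far as the arm can. A call with a gripper value outside its range is refused whole. OPENING is the gripper's target within -1 to 1 (fully open at 1, half-way at 0, shut at -1), set as the call begins (- or left out, the last holds). The fingers move at their own pace and stop on an object; FORCE is the grip in N (left out, the last holds). Time passes only in rows, so rows that do not move let the fingers close. It gives the time, the measured TCP pose, the force and the opening at its end, in the units of the state.
- readout.state(): the state, without advancing time (a new reading comes with each control period).
- optics.grab_frame(name): name is "scene" or "side" or "wrist"; returns (picture, depth): 400x640x3 uint8, red, green, blue; 400x640 float32, mm along the optical axis (not along the pixel's ray), 0 where there is no reading.
- optics.camera_params(name): a dict with "mtx" (3x3 intrinsics, pixels), "R" (3x3) and "t" (3): a world point X has camera coordinates R X + t. Camera axes: x right, y down, z forward; pixel columns grow to the right and rows downward; lengths in mm; the calibration is good to about 2 mm. A picture is of the moment at which its call begins: read the wrist's pose just before it. camera_params takes no time and is no camera call; for the wrist camera it gives the pose at the moment of the call.
- env.job_done(): hands the job in, once; it reports no verdict.
The state is a dict: "time_s": time; "qpos": joint angles; "qvel": joint speeds; "effort": joint torques, N m; "ee_pos": TCP position; "ee_rot": TCP orientation; "force": force on the tool from outside, world axes, zero at the start; "torque": the same for the moment, N m; "gripper_width": finger opening in mm.
Only numpy, scipy, OpenCV 4.12 (cv2) and the standard library are available. Lean on these libraries where they do the work, as an engineer would, in place of code of your own. Each camera call takes 0.05 s, during which the arm holds its last target.

## Working session

There is one attempt and no reset: what is moved stays moved. The work goes in short steps, Python scripts to look and compute and a shell command to move; the robot and the scene stay as the last step left them, time stands still between calls to the robot, and variables do not carry over. Pictures are saved under pics/ and viewed, and the job is handed in when it is done.

```bash
ls; mkdir -p pics
python3 - <<'E'
from workcell import readout, optics
import cv2
print(readout.state())
for n in ["scene","side","wrist"]:
    p=optics.camera_params(n)
    im,d=optics.grab_frame(n)
    cv2.imwrite(f"pics/{n}0.png",im[:,:,::-1])
    import numpy as np
    np.savez(f"{n}0.npz",im=im,d=d,**p)
    print(n,np.round(p["mtx"],1).tolist(),np.round(p["R"],3).tolist(),np.round(p["t"]).tolist())
E
```

```text
pics
{'time_s': 0.0, 'qpos': array([-1.14754631e+00,  1.83531376e+01,  8.97054048e+01, -1.12582212e-03,
        7.20447735e+01, -1.14547027e+00]), 'qvel': array([-0.00956322,  0.03735482, -0.05578118,  0.06548604,  0.01339241,
        0.01673563]), 'effort': array([-5.01459035e-04, -4.12465632e+01, -2.31973493e+01,  7.28826877e-02,
        4.58198413e-02, -1.41870069e-04]), 'ee_pos': array([ 5.74523697e+02, -1.20714365e-02,  2.27112049e+02]), 'ee_rot': array([-90.55190072,  89.8966785 , 179.44637127]), 'force': array([-0.6692593 ,  0.44872438,  0.25782893]), 'torque': array([ 0.04918055, -0.02173071, -0.02528833]), 'gripper_width': 91.47041578573386}
scene [[363.4, 0.0, 323.7], [0.0, 363.4, 198.3], [0.0, 0.0, 1.0]] [[0.421, -0.907, -0.022], [-0.556, -0.239, -0.796], [0.717, 0.347, -0.605]] [-287.0, 336.0, 590.0]
side [[361.2, 0.0, 316.8], [0.0, 361.2, 196.1], [0.0, 0.0, 1.0]] [[-0.911, -0.411, 0.01], [-0.24, 0.512, -0.825], [0.334, -0.754, -0.565]] [404.0, 237.0, 694.0]
wrist [[312.9, 0.0, 319.4], [0.0, 312.9, 204.0], [0.0, 0.0, 1.0]] [[1.0, 0.0, -0.001], [0.001, -0.958, 0.288], [-0.001, -0.288, -0.958]] [-574.0, -33.0, 391.0]
```

View pics/scene0.png

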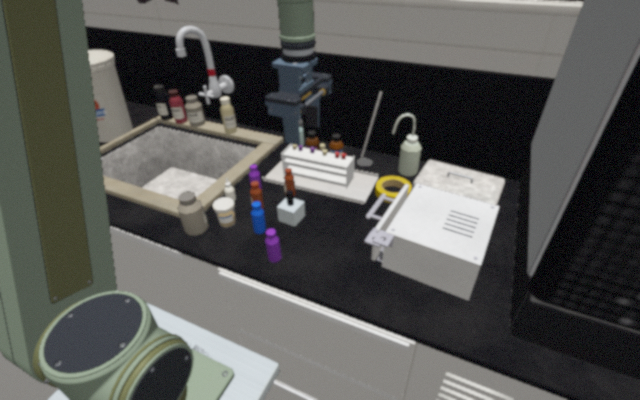

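View pics/side0.png

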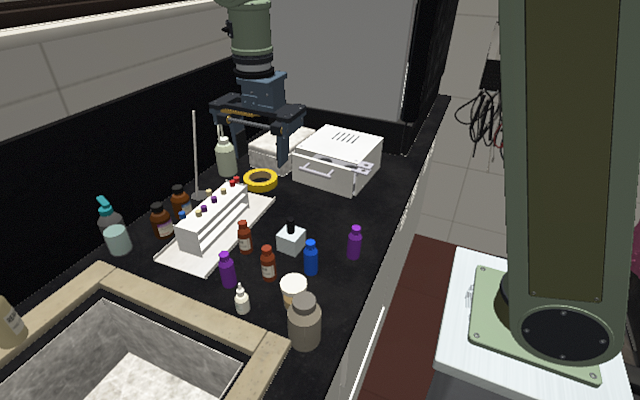

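View pics/wrist0.png

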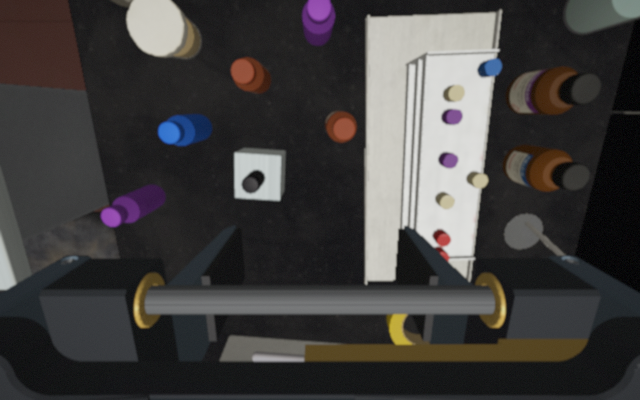

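```bash
cat > h.py <<'E'
import numpy as np,cv2
from workcell import readout, optics
def grab(n,save=None):
    p=optics.camera_params(n); im,d=optics.grab_frame(n)
    if save:
        cv2.imwrite(f"pics/{save}.png",im[:,:,::-1]); np.savez(f"{save}.npz",im=im,d=d,**p)
    return im,d,p
def load(s):
    z=np.load(s+".npz"); return z["im"],z["d"],{k:z[k] for k in("mtx","R","t")}
def cloud(d,p):
    v,u=np.mgrid[:d.shape[0],:d.shape[1]]
    K=p["mtx"]; c=np.stack([(u-K[0,2])/K[0,0]*d,(v-K[1,2])/K[1,1]*d,d],-1)
    return (c-np.ravel(p["t"]))@p["R"]
def proj(X,p):
    c=p["R"]@np.asarray(X,float)+np.ravel(p["t"]); u=p["mtx"]@c; return u[:2]/u[2]
def ray(u,v,z,p):
    d=p["R"].T@np.linalg.inv(p["mtx"])@np.array([u,v,1.]); C=-p["R"].T@np.ravel(p["t"])
    return C+d*(z-C[2])/d[2]
E
python3 - <<'E'
from h import *
for n in["scene0","side0","wrist0"]:
    im,d,p=load(n); W=cloud(d,p); 
    x0,y0=200,-500
    out=np.zeros((480,600,3),np.uint8); hz=np.full((480,600),-99.)
    ok=(d>0)&(W[...,2]>-30)&(W[...,2]<200)
    P=W[ok];C=im[ok]
    o=np.argsort(P[:,2]);P=P[o];C=C[o]
    # map: cols=-y? use col=(y+500)/2, row=(900-x)/1.6
    c=((700-P[:,1])/2).astype(int); r=((900-P[:,0])/2*1.3).astype(int)
    k=(c>=0)&(c<598)&(r>=0)&(r<478)
    for dy in(0,1):
        for dx in (0,1): out[r[k]+dy,c[k]+dx]=C[k][:,::-1]
    cv2.imwrite(f"pics/top_{n}.png",out)
    # known: bench z
    b=ok&(np.abs(W[...,2])<15); print(n,np.median(W[b][:,2]))
E
```

```text
scene0 -0.4230252879394565
side0 0.5864371005485792
wrist0 -1.046832743941257
```

Run:
```python
from h import *
for n,b in[("scene0",(360,150,520,310)),("side0",(240,100,400,200)),("side0",(200,200,360,360)),("scene0",(170,150,310,280))]:
    im,d,p=load(n); x0,y0,x1,y1=b
    s=min(800/(x1-x0),600/(y1-y0)); s=int(s)
    cv2.imwrite(f"pics/crop_{n}_{x0}.png",cv2.resize(im[y0:y1,x0:x1,::-1],None,fx=s,fy=s,interpolation=cv2.INTER_CUBIC)); print(n,b,s)
```

```text
scene0 (360, 150, 520, 310) 3
side0 (240, 100, 400, 200) 5
side0 (200, 200, 360, 360) 3
scene0 (170, 150, 310, 280) 4
```

View pics/crop_scene0_360.png

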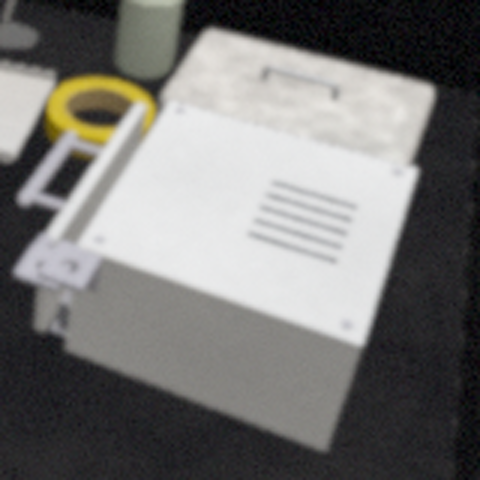

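View pics/crop_side0_240.png

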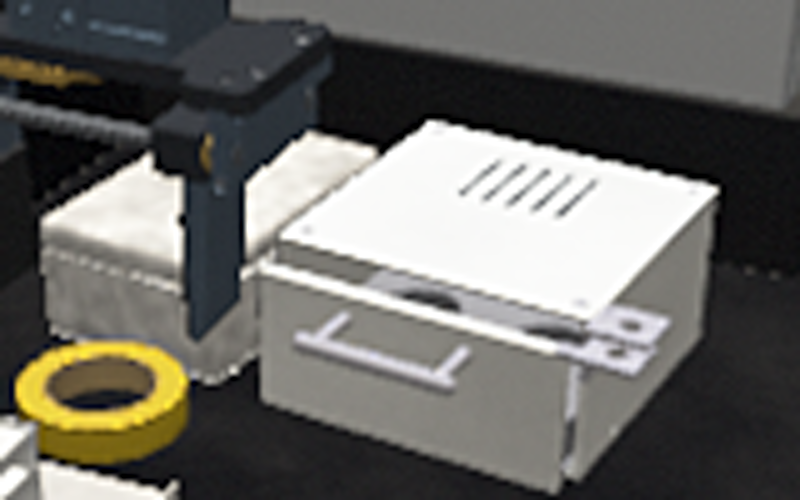

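View pics/crop_scene0_170.png

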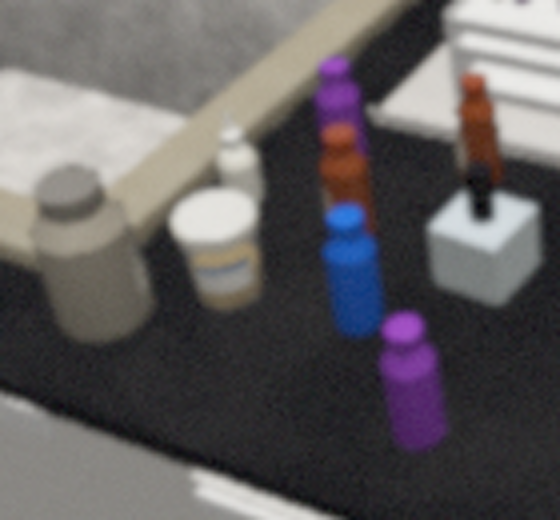

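View pics/top_side0.png

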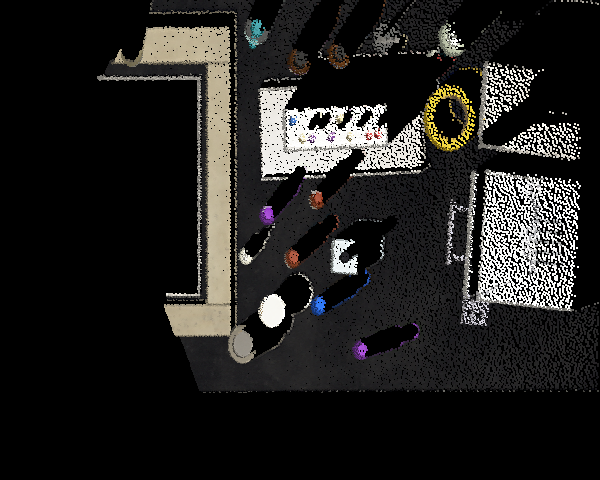

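Run:
```python
from h import *
for n in["scene0","side0"]:
    im,d,p=load(n); W=cloud(d,p)
    z=W[...,2]; m=(d>0)&(abs(z-106)<5)&(W[...,1]<-150)&(W[...,1]>-550)&(W[...,0]>250)&(W[...,0]<620)
    _,lab,st,_=cv2.connectedComponentsWithStats(m.astype(np.uint8)); 
    k=1+np.argmax(st[1:,4]); P=W[lab==k]; print(n,len(P),P.mean(0),P.min(0),P.max(0))
    mm=(lab==k).astype(np.uint8); mm=cv2.morphologyEx(mm,cv2.MORPH_OPEN,np.ones((5,5)))
    Q=W[mm>0]; print(cv2.minAreaRect(Q[:,:2].astype(np.float32)), np.median(Q[:,2]))
    # small objects
    for name,zr,box in[("cupcap",(59,69),None),("vialtop",(80,90),None),("stand",(41,49),None),("gripTop",(60,92),None),("jar",(95,110),None),("drop",(30,80),None)]:
        m=(d>0)&(z>zr[0])&(z<zr[1])&(W[...,0]>250)&(W[...,0]<650)&(W[...,1]>-60)&(W[...,1]<330)
        N,lab2,st2,_=cv2.connectedComponentsWithStats(m.astype(np.uint8))
        for i in range(1,N):
            if st2[i,4]>12:
                P=W[lab2==i]; print(" ",name,st2[i,4],np.median(P,0).round(),P.min(0).round(),P.max(0).round(),im[lab2==i].mean(0).round())
```

```text
scene0 5596 [ 511.52146906 -358.84326815  105.24673458] [ 399.60604065 -460.80573632  101.00116973] [ 619.99200373 -239.36831974  109.14244312]
((510.2334289550781, -350.20916748046875), (201.68185424804688, 235.76806640625), 84.9177474975586) 105.29888664213459
  cupcap 42 [566. 159.  64.] [559. 152.  59.] [582. 177.  69.] [115.  57. 144.]
  cupcap 41 [588.  61.  63.] [584.  53.  59.] [603.  79.  69.] [133.  83.  62.]
  cupcap 50 [497. 108.  64.] [489. 100.  59.] [514. 126.  69.] [120.  62.  39.]
  cupcap 219 [422. 155.  63.] [399. 132.  59.] [449. 184.  66.] [217. 216. 211.]
  cupcap 20 [501.   8.  64.] [498.   4.  60.] [512.  20.  69.] [68. 70. 73.]
  cupcap 82 [355. 195.  64.] [344. 187.  59.] [393. 230.  69.] [104.  99.  89.]
  cupcap 59 [426.  56.  63.] [419.  49.  59.] [441.  78.  69.] [ 32.  85. 168.]
  cupcap 67 [355. -27.  64.] [348. -35.  59.] [374.  -8.  69.] [112.  54. 141.]
  vialtop 31 [572. 163.  85.] [565. 154.  80.] [583. 175.  87.] [134.  79. 160.]
  vialtop 32 [594.  64.  85.] [586.  56.  80.] [604.  74.  87.] [156. 107.  93.]
  vialtop 39 [504. 113.  84.] [494. 1
[... 5497 characters left out ...]
[370. 220. 105.] [352. 197.  95.] [391. 237. 108.] [133. 128. 119.]
  drop 487 [500.  20.  46.] [479. -14.  30.] [532.  39.  80.] [157. 162. 162.]
  drop 243 [588.  75.  57.] [580.  55.  30.] [608.  82.  80.] [106.  73.  57.]
  drop 240 [360. -12.  56.] [348. -28.  30.] [378.  -6.  80.] [ 79.  38. 101.]
  drop 257 [427.  72.  56.] [417.  53.  31.] [447.  78.  80.] [ 25.  59. 126.]
  drop 274 [498. 124.  56.] [490. 103.  30.] [519. 131.  80.] [102.  68.  51.]
  drop 294 [564. 174.  56.] [557. 155.  30.] [587. 182.  80.] [ 82.  40. 104.]
  drop 1327 [383. 221.  63.] [343. 131.  30.] [448. 246.  80.] [153. 149. 138.]
  drop 195 [505. 214.  42.] [495. 198.  30.] [519. 223.  76.] [200. 197. 184.]
```

Run:
```python
from h import *
out=np.zeros((600,720,3),np.uint8)
P=[];C=[]
for n in["scene0","side0"]:
    im,d,p=load(n); W=cloud(d,p); m=(d>0)&(W[...,2]>60)&(W[...,2]<115)
    Q=W[m]
    print(n)
    P.append(Q);C.append(np.tile([[255,255,255]] if n=="side0" else [[0,200,255]],(len(Q),1)))
P=np.vstack(P);C=np.vstack(C).astype(np.uint8); C[P[:,2]<102]=C[P[:,2]<102]//2; C[P[:,2]<90]=[80,255,80]
# col = (−150−y)*2 ; row=(650-x)*2
c=((-150-P[:,1])*2).astype(int);r=((650-P[:,0])*2).astype(int)
k=(c>=0)&(c<720)&(r>=0)&(r<600);out[r[k],c[k]]=C[k]
cv2.imwrite("pics/lock_top.png",out)
# fit: maximize overlap of 190x200 rectangle w/ pts above 102
R=P[(P[:,2]>102)&(P[:,2]<110)]
R=R[(R[:,1]<-150)&(R[:,1]>-550)&(R[:,0]>250)&(R[:,0]<680)][:,:2]
from scipy.optimize import differential_evolution
def cost(v,ret=0):
    x,y,a=v; q=R-[x,y]; ca,sa=np.cos(a),np.sin(a); l=np.c_[q[:,0]*ca+q[:,1]*sa,-q[:,0]*sa+q[:,1]*ca]
    # count density: inside a tight rectangle minus in 6mm rim outside
    ins=(abs(l[:,0])<95)&(abs(l[:,1])<100); rim=(abs(l[:,0])<103)&(abs(l[:,1])<108)&~ins
    return -(ins.sum()-rim.sum()*0.5)
r=differential_evolution(cost,[(480,560),(-400,-300),(np.radians(-110),np.radians(-70))],seed=0,popsize=30,tol=1e-6)
print(r.x[:2],np.degrees(r.x[2]),r.fun,len(R))
```

```text
scene0
side0
[ 529.76110319 -357.83432164] -95.02617694921133 -7391.5 8234
```

View pics/lock_top.png

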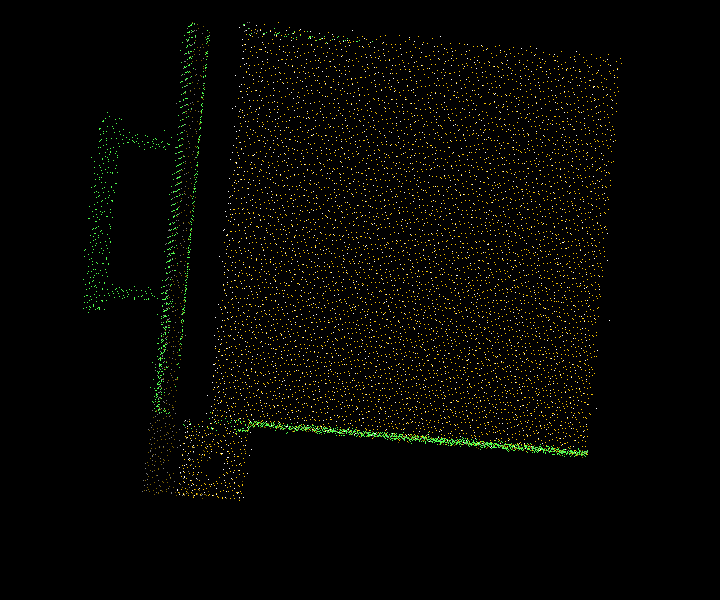

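```bash
python3 -m creep '[{"translation":[-0.27,-1.67,0],"delta_rot":[0,0,0.1236]},{"translation":[-0.27,-1.67,0],"delta_rot":[0,0,0.1236]},{"translation":[-0.27,-1.67,0],"delta_rot":[0,0,0.1236]},{"translation":[-0.27,-1.67,0],"delta_rot":[0,0,0.1236]}]' -0.385 30
python3 -m creep '[{"translation":[-0.27,-1.67,0],"delta_rot":[0,0,0.1236]},{"translation":[-0.27,-1.67,0],"delta_rot":[0,0,0.1236]},{"translation":[-0.27,-1.67,0],"delta_rot":[0,0,0.1236]},{"translation":[-0.27,-1.67,0],"delta_rot":[0,0,0.1236]}]'
python3 -m creep '[{"translation":[-0.27,-1.67,0],"delta_rot":[0,0,0.1236]},{"translation":[-0.27,-1.67,0],"delta_rot":[0,0,0.1236]},{"translation":[-0.27,-1.67,0],"delta_rot":[0,0,0.1236]},{"translation":[-0.27,-1.67,0],"delta_rot":[0,0,0.1236]},{"translation":[0,0,0],"delta_rot":[0,0,0]}]'
python3 - <<'E'
from h import *
from scipy.spatial.transform import Rotation as R
s=readout.state(); print(s["time_s"],s["ee_pos"],s["gripper_width"]); print(R.from_euler("xyz",s["ee_rot"],degrees=True).as_matrix().round(3)); 
im,d,p=grab("wrist","w1")
print(proj([543.5,-200,80],p))
E
```

```text
time_s: 0.48
ee_pos: [563.8, -67.3, 227.6]
ee_rot: [-133.3, 90.0, 165.4]
force: [0.2, -0.1, -0.0]
gripper_width: 67.4
time_s: 0.82
ee_pos: [553.0, -134.3, 227.7]
ee_rot: [-168.9, 90.0, 158.1]
force: [1.0, -0.0, 1.1]
gripper_width: 41.0
time_s: 1.23
ee_pos: [542.0, -202.9, 227.6]
ee_rot: [-117.7, 89.9, -122.7]
force: [0.8, -0.3, -0.3]
gripper_width: 28.1
1.2333 [ 542.02590226 -202.9251954   227.58244341] 28.109155227087605
[[-0.001  0.087  0.996]
 [-0.001  0.996 -0.087]
 [-1.    -0.001 -0.001]]
[322.71100341 196.23364727]
```

View pics/w1.png

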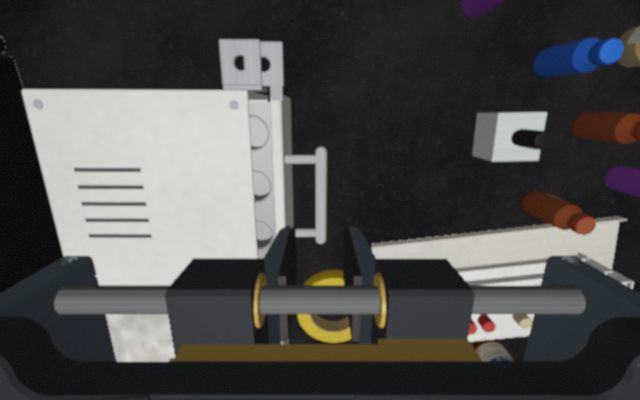

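Run:
```python
from h import *
im,d,p=load("w1"); W=cloud(d,p)
a=np.radians(-95); ex=np.array([np.cos(a),np.sin(a)]);ey=np.array([-ex[1],ex[0]])
def loc(P): q=P[...,:2]-[529.8,-357.8]; return np.stack([q@ex,q@ey,P[...,2]],-1)
L=loc(W); sub=L[155:235,308:335]; m=(d[155:235,308:335]>0)&(abs(sub[...,2]-82)<8)
b=sub[m]; print(len(b),np.median(b,0),b.min(0),b.max(0))
m=(abs(L[...,2]-106)<6)&(L[...,0]<0)&(L[...,1]>-98)&(L[...,1]<60)&(d>0); print("roof front",np.percentile(L[m][:,0],[0.5,1,50]),np.median(L[m][:,2]))
# drawer front face top
sub=L[100:250,268:294];ok=(d[100:250,268:294]>0)&(sub[...,2]>70); print(np.percentile(sub[ok],[2,50,98],axis=0))
for u,v in[(240,62),(265,64)]: print(loc(ray(u,v,106,p)),loc(ray(u,v,98,p)))
```

```text
1000 [-154.68846482   -3.98591765   83.25099211] [-161.56953006  -42.1118784    77.2285926 ] [-143.22190735   40.48696088   86.01686448]
roof front [-93.60464039 -93.29546672 -46.94542481] 104.84299363039885
[[-140.42116856  -88.97746388   73.50397679]
 [-119.39653263  -22.92325193   95.43717105]
 [-111.57662286   25.87910374  242.965658  ]]
[ -90.35404384 -120.49199881  106.        ] [ -88.47475844 -121.56825351   98.        ]
[-110.64911932 -119.00114558  106.        ] [-109.35541041 -120.0343845    98.        ]
```

```bash
python3 -m creep '[{"translation":[0,0.2,-3.5],"delta_rot":[0,0,0]},{"translation":[0,0,-3.5],"delta_rot":[0,0,0]},{"translation":[0,0,-3],"delta_rot":[0,0,0]},{"translation":[0,0,0],"delta_rot":[0,0,0]}]'
python3 -m creep '[{"translation":[0,0,-2],"delta_rot":[0,0,0]},{"translation":[0,0,-2],"delta_rot":[0,0,0]},{"translation":[0,0,-1.2],"delta_rot":[0,0,0]},{"translation":[0,0,0],"delta_rot":[0,0,0]}]'
python3 -m creep '[{"translation":[0,0,0],"delta_rot":[0,0,0]},{"translation":[0,0,0],"delta_rot":[0,0,0]},{"translation":[0,0,0],"delta_rot":[0,0,0]},{"translation":[0,0,0],"delta_rot":[0,0,0]},{"translation":[0,0,0],"delta_rot":[0,0,0]}]' -1 30
```

```text
time_s: 1.62
ee_pos: [538.6, -195.8, 122.1]
ee_rot: [161.1, 89.3, 155.9]
force: [-1.0, -0.3, -1.0]
gripper_width: 28.4
time_s: 1.95
ee_pos: [541.9, -197.3, 74.9]
ee_rot: [157.5, 89.8, 152.4]
force: [-0.5, 0.3, 0.2]
gripper_width: 27.9
time_s: 2.37
ee_pos: [543.8, -198.9, 77.7]
ee_rot: [-15.2, 89.8, -20.2]
force: [0.4, -0.8, 5.7]
gripper_width: 10.1
```

```bash
python3 -m creep '[{"translation":[0.17,2,0],"delta_rot":[0,0,0]},{"translation":[0.17,2,0],"delta_rot":[0,0,0]},{"translation":[0.17,2,0],"delta_rot":[0,0,0]},{"translation":[0.17,2,0],"delta_rot":[0,0,0]},{"translation":[0.17,2,0],"delta_rot":[0,0,0]}]'
python3 -m creep '[{"translation":[0.09,1,0],"delta_rot":[0,0,0]},{"translation":[0.09,1,0],"delta_rot":[0,0,0]},{"translation":[0,0,0],"delta_rot":[0,0,0]}]'
python3 -m creep '[{"translation":[0.04,0.5,0],"delta_rot":[0,0,0]},{"translation":[0.04,0.5,0],"delta_rot":[0,0,0]},{"translation":[0.04,0.5,0],"delta_rot":[0,0,0]},{"translation":[0,0,0],"delta_rot":[0,0,0]},{"translation":[0,0,0],"delta_rot":[0,0,0]}]'
```

```text
time_s: 2.78
ee_pos: [552.8, -98.4, 77.7]
ee_rot: [-14.5, 89.7, -19.5]
force: [1.7, -1.9, 5.7]
gripper_width: 10.2
time_s: 3.03
ee_pos: [554.7, -76.6, 77.7]
ee_rot: [15.0, 89.7, 10.0]
force: [1.4, 0.6, 6.2]
gripper_width: 10.0
time_s: 3.45
ee_pos: [555.3, -70.0, 77.7]
ee_rot: [-68.7, 89.3, -73.5]
force: [-1.2, -22.8, 4.5]
gripper_width: 10.4
```

```bash
python3 -m creep '[{"translation":[-0.06,-0.7,0],"delta_rot":[0,0,0]},{"translation":[0,0,0],"delta_rot":[0,0,0]}]'
python3 -m creep '[{"translation":[0,0,0],"delta_rot":[0,0,0]},{"translation":[0,0,0],"delta_rot":[0,0,0]},{"translation":[0,0,0],"delta_rot":[0,0,0]}]' -0.385
python3 -m creep '[{"translation":[0,0,3],"delta_rot":[0,0,0]},{"translation":[0,0,3.5],"delta_rot":[0,0,0]},{"translation":[0,0,4],"delta_rot":[0,0,0]},{"translation":[0,0,4],"delta_rot":[0,0,0]},{"translation":[0,0,4],"delta_rot":[0,0,0]}]'
python3 -m creep '[{"translation":[0,-2,3],"delta_rot":[0,0,0]},{"translation":[0,-2,3],"delta_rot":[0,0,0]},{"translation":[0,-2,3],"delta_rot":[0,0,0]},{"translation":[0,0,0],"delta_rot":[0,0,0]}]'
python3 - <<'E'
from h import *
print(readout.state()["ee_pos"])
im,d,p=grab("wrist","w2"); im,d,p=grab("scene","s2");im,d,p=grab("side","i2")
E
```

```text
time_s: 3.62
ee_pos: [555.2, -72.1, 77.7]
ee_rot: [-11.0, 89.7, -16.1]
force: [0.6, -2.4, 5.1]
gripper_width: 10.2
time_s: 3.87
ee_pos: [553.0, -70.1, 75.8]
ee_rot: [154.9, 89.9, 149.9]
force: [-0.0, 0.0, -0.3]
gripper_width: 26.6
time_s: 4.28
ee_pos: [552.7, -69.9, 262.4]
ee_rot: [162.2, 89.9, 157.2]
force: [1.0, -0.6, -0.8]
gripper_width: 27.7
time_s: 4.62
ee_pos: [555.3, -133.4, 357.1]
ee_rot: [-18.0, 89.3, -23.2]
force: [0.2, 0.0, 1.1]
gripper_width: 28.0
[ 555.28058306 -133.39018945  357.08809783]
```

View pics/w2.png

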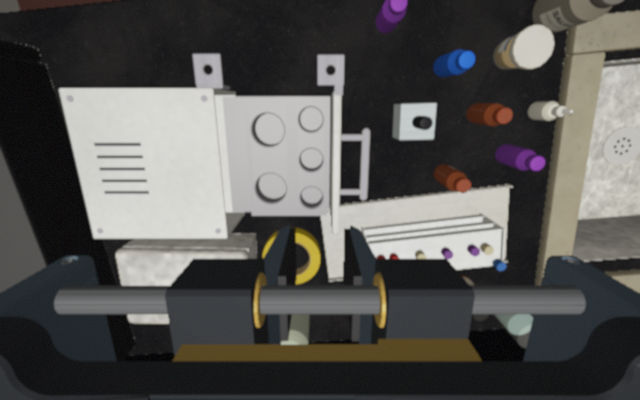

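View pics/s2.png

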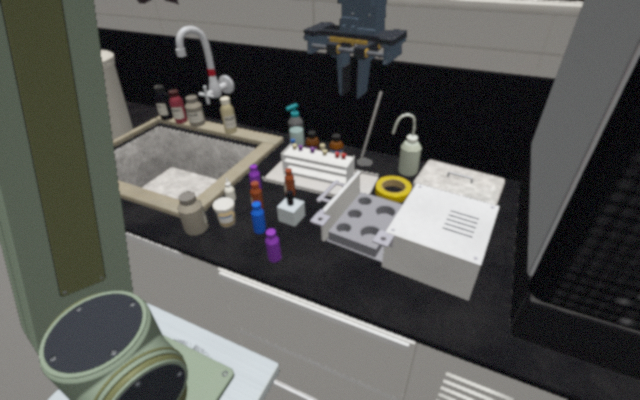

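View pics/i2.png

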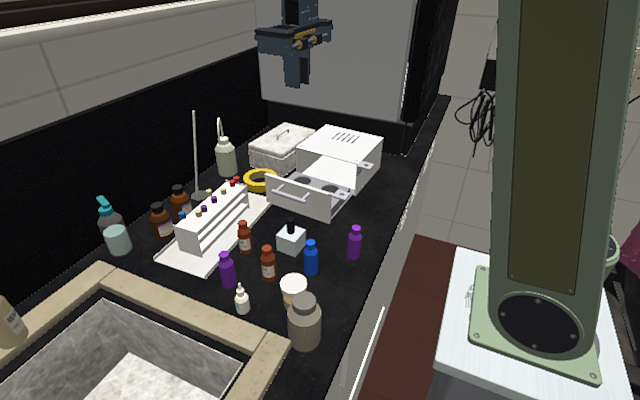

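Run:
```python
from h import *
im,d,p=load("w2")
c=im[90:225,225:345,::-1]
cv2.imwrite("pics/w2c.png",cv2.resize(cv2.convertScaleAbs(c,alpha=2.0,beta=-200),None,fx=4.4,fy=4.4,interpolation=cv2.INTER_CUBIC))
im,d,p=load("s2")
c=im[180:260,310:400,::-1]
cv2.imwrite("pics/s2c.png",cv2.resize(c,None,fx=7,fy=7,interpolation=cv2.INTER_CUBIC))
```

```text
(no output)
```

View pics/w2c.png

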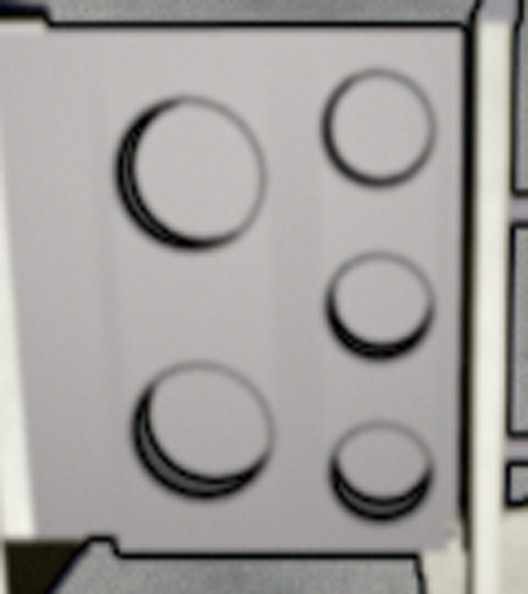

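View pics/s2c.png

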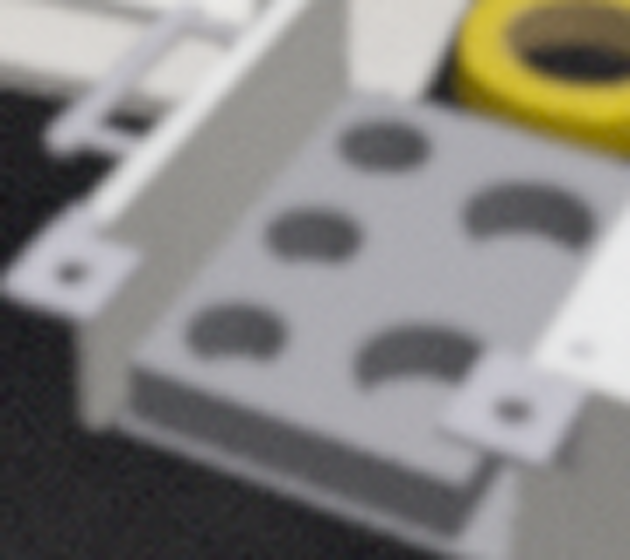

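```bash
cat >> h.py <<'E'
_a=np.radians(-95); EX=np.array([np.cos(_a),np.sin(_a)]);EY=np.array([-EX[1],EX[0]]);LC=np.array([529.8,-357.8])
def loc(P):
    P=np.asarray(P,float); q=P[...,:2]-LC; return np.concatenate([np.stack([q@EX,q@EY],-1),P[...,2:]],-1)
def wor(x,y): return LC+x*EX+y*EY
E
python3 - <<'E'
from h import *
np.set_printoptions(precision=1,suppress=True)
im,d,p=load("w2")
for n,u,v in[("wA",268.5,129.2),("wB",271.2,187.4),("n0",311.1,119.1),("n1",311.3,159.6),("n2",311.6,196.9)]:
    X=ray(u,v,36,p); print(n,X,loc(X))
im,d,p=load("s2")
for n,u,v in[("n0",310+237/7,180+333/7),("n1",310+314/7,180+237/7),("n2",310+384/7,180+147/7)]:
    X=ray(u,v,36,p); print("scene",n,X,loc(X))
for s in("w2","s2","i2"):
    im,d,p=load(s);L=loc(cloud(d,p)); m=(d>0)&(abs(L[...,2]-105.5)<4)&(abs(L[...,0])<110)&(abs(L[...,1])<100)
    print(s,np.percentile(L[m],[0.5,50,99.5],axis=0))
    m=(d>0)&(abs(L[...,2]-36)<5)&(L[...,0]>-235)&(L[...,0]<-100)&(abs(L[...,1])<95)
    print(s,"plate",np.percentile(L[m],[0.5,50,99.5],axis=0))
    m=(d>0)&(abs(L[...,2]-80)<8)&(L[...,0]<-265)&(abs(L[...,1])<60)
    print(s,"handle",np.percentile(L[m],[1,50,99],axis=0))
E
```

```text
wA [ 497.9 -205.4   36. ] [-149.1  -45.    36. ]
wB [ 586.6 -213.4   36. ] [-148.8   44.    36. ]
n0 [ 489.2 -141.    36. ] [-212.4  -59.4   36. ]
n1 [ 548.6 -146.5   36. ] [-212.1    0.3   36. ]
n2 [ 607.6 -151.8   36. ] [-212.    59.6   36. ]
scene n0 [ 488.9 -143.9   36. ] [-209.5  -59.4   36. ]
scene n1 [ 547.3 -149.6   36. ] [-208.9   -0.8   36. ]
scene n2 [ 606.7 -154.7   36. ] [-209.    58.9   36. ]
w2 [[-93.4 -99.2 102.7]
 [  0.4 -10.9 104.8]
 [ 94.6  98.  106.9]]
w2 plate [[-234.7  -88.9   31.7]
 [-176.7   -6.7   34.7]
 [-114.5   88.6   37.1]]
w2 handle [[-530.7  -59.6   72.9]
 [-291.5   -2.5   83. ]
 [-266.6   46.1   85.7]]
s2 [[-93.5 -99.3 102.4]
 [  7.2 -14.8 105.3]
 [ 94.2  98.3 107.6]]
s2 plate [[-234.4  -89.7   31.2]
 [-178.7   -6.9   35.4]
 [-118.    91.1   38.3]]
s2 handle [[-1163.1   -59.4    73.1]
 [ -365.7     4.9    83.2]
 [ -267.     57.6    87.1]]
i2 [[-95.7 -99.  102.7]
 [-11.8  -7.  106.7]
 [ 92.4  98.3 108.9]]
i2 plate [[-222.3  -89.5   31.1]
 [-133.3   -6.6   36.3]
 [-113.4   90.8   39.1]]
i2 handle [[-534.4  -59.1   73.7]
 [-372.3   -2.9   83.8]
 [-268.1   45.6   86.9]]
```

```bash
python3 -m creep '[{"translation":[-1.47,3.23,-1.1],"delta_rot":[0,0,-0.084]},{"translation":[-1.47,3.23,-1.1],"delta_rot":[0,0,-0.084]},{"translation":[-1.47,3.23,-1.1],"delta_rot":[0,0,-0.084]},{"translation":[-1.47,3.23,-1.1],"delta_rot":[0,0,-0.084]},{"translation":[-1.47,3.23,-1.1],"delta_rot":[0,0,-0.084]}]' 0.714 20
python3 -m creep '[{"translation":[-1.47,3.23,-1.1],"delta_rot":[0,0,-0.084]},{"translation":[-1.47,3.23,-1.1],"delta_rot":[0,0,-0.084]},{"translation":[-1.47,3.23,-1.1],"delta_rot":[0,0,-0.084]},{"translation":[-1.47,3.23,-1.1],"delta_rot":[0,0,-0.084]},{"translation":[0,0,0],"delta_rot":[0,0,0]}]'
python3 - <<'E'
from h import *
from scipy.spatial.transform import Rotation as R
np.set_printoptions(precision=2,suppress=True)
s=readout.state(); print(s["ee_pos"],R.from_euler("xyz",s["ee_rot"],degrees=True).as_matrix()[:,1])
im,d,p=grab("wrist","w3"); 
for n in("scene","side","wrist"):
    if n!="wrist": im,d,p=grab(n,n+"3")
    W=cloud(d,p); m=(d>0)&(abs(W[...,2]-64)<4)&(W[...,0]>340)&(W[...,0]<520)&(W[...,1]>90)&(W[...,1]<260)&(im.min(-1)>140)
    P=W[m]; print(n,m.sum()); 
    if m.sum()>20: print(cv2.minEnclosingCircle(P[:,:2].astype(np.float32)),np.median(P,0))
E
```

```text
time_s: 5.18
ee_pos: [477.6, 33.2, 293.3]
ee_rot: [-156.8, 89.7, 173.9]
force: [0.2, 0.6, 0.2]
gripper_width: 58.5
time_s: 5.6
ee_pos: [415.7, 164.5, 248.1]
ee_rot: [-133.3, 89.4, 178.6]
force: [0.1, 0.1, 0.6]
gripper_width: 78.3
[415.68 164.49 248.06] [ 0.74  0.67 -0.01]
scene 217
((455.6330871582031, 178.1074981689453), 62.64469909667969) [423.01 156.43  63.18]
side 455
((456.8104248046875, 177.2708740234375), 64.42144012451172) [423.29 158.46  63.49]
wrist 455
((456.8104248046875, 177.2708740234375), 64.42144012451172) [423.29 158.46  63.49]
```

View pics/w3.png

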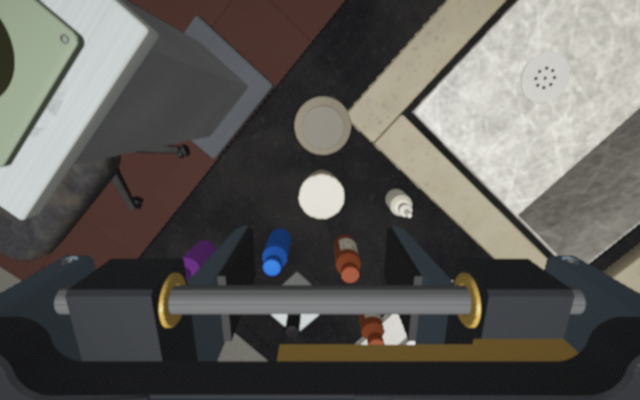

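Run:
```python
from h import *
np.set_printoptions(precision=2,suppress=True)
im,d,p=load("w3")
m=(im.min(-1)>185).astype(np.uint8); m[:, :290]=0; m[:,350:]=0; m[:165]=0; m[225:]=0
v,u=np.nonzero(m); print(u.min(),u.max(),v.min(),v.max(),m.sum())
print(ray((u.min()+u.max())/2,(v.min()+v.max())/2,64,p), ray(u.min(),195,64,p),ray(u.max()+1,195,64,p))
```

```text
299 343 175 217 1492
[422.7 157.4  64. ] [403.54 141.7   64.  ] [441.12 175.56  64.  ]
```

```bash
python3 -m creep '[{"translation":[0.4,-0.35,-3.5],"delta_rot":[0,0,0]},{"translation":[0.3,-0.3,-3.5],"delta_rot":[0,0,0]},{"translation":[0,0,-3.5],"delta_rot":[0,0,0]},{"translation":[0,0,0],"delta_rot":[0,0,0]},{"translation":[0,0,0],"delta_rot":[0,0,0]}]'
```

```text
time_s: 6.17
ee_pos: [427.7, 152.6, 146.2]
ee_rot: [-112.2, 89.8, -160.6]
force: [0.3, -0.8, 0.7]
gripper_width: 78.0
```

```bash
python3 -m creep '[{"translation":[0,0,0],"delta_rot":[0,0,0]},{"translation":[0,0,0],"delta_rot":[0,0,0]},{"translation":[0,0,0],"delta_rot":[0,0,0]}]'; python3 -m creep '[{"translation":[0,0,0],"delta_rot":[0,0,0]},{"translation":[0,0,0],"delta_rot":[0,0,0]},{"translation":[0,0,0],"delta_rot":[0,0,0]}]'
```

```text
time_s: 6.42
ee_pos: [429.7, 154.1, 149.0]
ee_rot: [66.6, 89.7, 18.2]
force: [0.2, -0.4, 0.3]
gripper_width: 78.3
time_s: 6.67
ee_pos: [428.4, 153.9, 147.6]
ee_rot: [66.9, 89.9, 18.6]
force: [0.3, -0.2, -0.6]
gripper_width: 77.9
```

```bash
python3 -m creep '[{"translation":[-0.6,0.4,0],"delta_rot":[0,0,0]},{"translation":[0,0,-3],"delta_rot":[0,0,0]},{"translation":[0,0,-2],"delta_rot":[0,0,0]},{"translation":[0,0,0],"delta_rot":[0,0,0]},{"translation":[0,0,0],"delta_rot":[0,0,0]}]'; python3 -m creep '[{"translation":[0,0,-2],"delta_rot":[0,0,0]},{"translation":[0,0,-1.5],"delta_rot":[0,0,0]},{"translation":[0,0,-1],"delta_rot":[0,0,0]},{"translation":[0,0,0],"delta_rot":[0,0,0]},{"translation":[0,0,0],"delta_rot":[0,0,0]}]'
python3 - <<'E'
from h import *
im,d,p=grab("wrist","w4");grab("side","i4")
E
```

```text
time_s: 7.08
ee_pos: [421.3, 157.8, 96.6]
ee_rot: [-115.7, 89.9, -164.0]
force: [-0.6, 0.2, 0.4]
gripper_width: 78.2
time_s: 7.5
ee_pos: [422.9, 158.1, 52.9]
ee_rot: [69.9, 89.9, 21.6]
force: [0.2, 0.4, 0.6]
gripper_width: 78.4
```

View pics/w4.png

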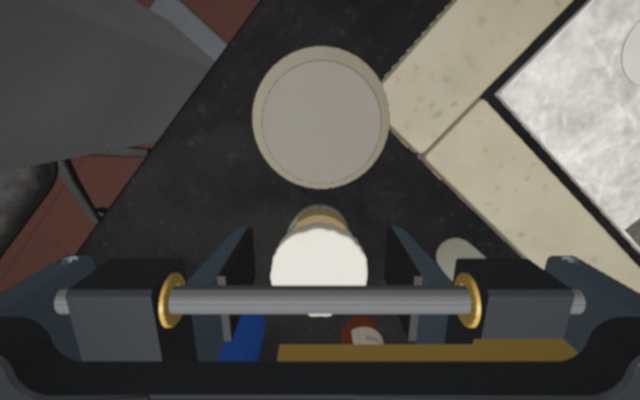

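Cap at (320,272), centred between the fingers. Grip.

```bash
python3 -m creep '[{"translation":[0,0,0],"delta_rot":[0,0,0]},{"translation":[0,0,0],"delta_rot":[0,0,0]},{"translation":[0,0,0],"delta_rot":[0,0,0]},{"translation":[0,0,0],"delta_rot":[0,0,0]},{"translation":[0,0,0],"delta_rot":[0,0,0]}]' -1 15
python3 -m creep '[{"translation":[0,0,2],"delta_rot":[0,0,0]},{"translation":[0,0,3],"delta_rot":[0,0,0]},{"translation":[0,0,3],"delta_rot":[0,0,0]},{"translation":[0,0,3],"delta_rot":[0,0,0]},{"translation":[0,0,0],"delta_rot":[0,0,0]}]'
python3 - <<'E'
from h import *
grab("side","i5")
E
```

```text
time_s: 8.02
ee_pos: [422.4, 157.9, 52.2]
ee_rot: [72.6, 90.0, 24.3]
force: [0.1, -0.3, 1.7]
gripper_width: 51.9
time_s: 8.43
ee_pos: [425.5, 158.9, 167.2]
ee_rot: [67.8, 89.4, 19.5]
force: [1.1, -0.0, -0.4]
gripper_width: 52.2
```

View pics/i5.png

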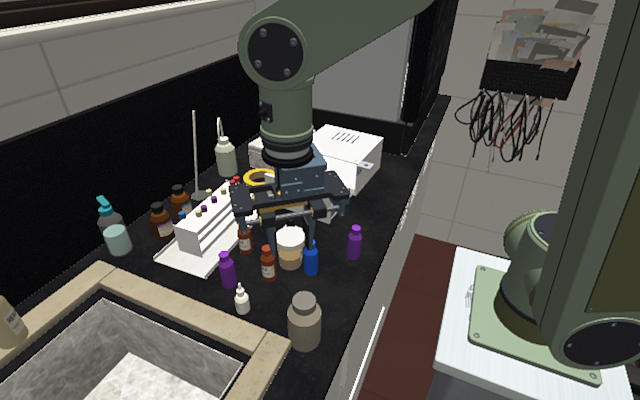

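```bash
python3 -m creep '[{"translation":[0.75,-3.635,0.5],"delta_rot":[0,0,-0.0815]},{"translation":[0.75,-3.635,0.5],"delta_rot":[0,0,-0.0815]},{"translation":[0.75,-3.635,0],"delta_rot":[0,0,-0.0815]},{"translation":[0.75,-3.635,0],"delta_rot":[0,0,-0.0815]},{"translation":[0.75,-3.635,0],"delta_rot":[0,0,-0.0815]}]'
python3 -m creep '[{"translation":[0.75,-3.635,0],"delta_rot":[0,0,-0.0815]},{"translation":[0.75,-3.635,0],"delta_rot":[0,0,-0.0815]},{"translation":[0.75,-3.635,0],"delta_rot":[0,0,-0.0815]},{"translation":[0.75,-3.635,0],"delta_rot":[0,0,-0.0815]},{"translation":[0.75,-3.635,0],"delta_rot":[0,0,-0.0815]}]'
python3 -m creep '[{"translation":[0,0,0],"delta_rot":[0,0,0]},{"translation":[0,0,0],"delta_rot":[0,0,0]},{"translation":[0,0,0],"delta_rot":[0,0,0]},{"translation":[0,0,0],"delta_rot":[0,0,0]},{"translation":[0,0,0],"delta_rot":[0,0,0]}]'
```

```text
time_s: 8.9
ee_pos: [458.8, -25.5, 170.7]
ee_rot: [-114.6, 89.9, 173.5]
force: [0.4, 0.2, -0.7]
gripper_width: 52.0
time_s: 9.32
ee_pos: [496.3, -207.2, 170.2]
ee_rot: [-111.8, 89.8, 152.9]
force: [0.7, -0.1, -0.2]
gripper_width: 51.9
time_s: 9.73
ee_pos: [496.8, -204.3, 171.6]
ee_rot: [-119.2, 89.9, 145.9]
force: [-0.4, 0.3, 0.2]
gripper_width: 51.9
```

Run:
```python
from h import *
from scipy.spatial.transform import Rotation as R
s=readout.state(); print(R.from_euler("xyz",s["ee_rot"],degrees=True).as_matrix().round(3))
grab("wrist","w6");grab("scene","s6")
```

```text
[[-0.001  0.996 -0.086]
 [ 0.001 -0.086 -0.996]
 [-1.    -0.001 -0.001]]
```

View pics/w6.png

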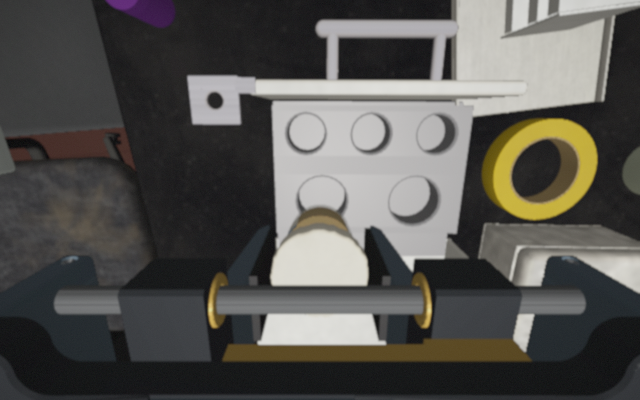

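View pics/s6.png

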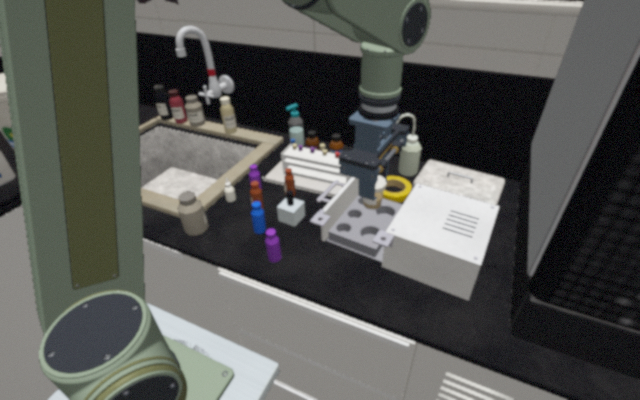

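Run:
```python
from h import *
im,d,p=load("w6")
c=im[100:245,260:480,::-1]
cv2.imwrite("pics/w6c.png",cv2.resize(cv2.convertScaleAbs(c,alpha=2.0,beta=-200),None,fx=3.6,fy=3.6,interpolation=cv2.INTER_CUBIC))
```

```text
(no output)
```

View pics/w6c.png

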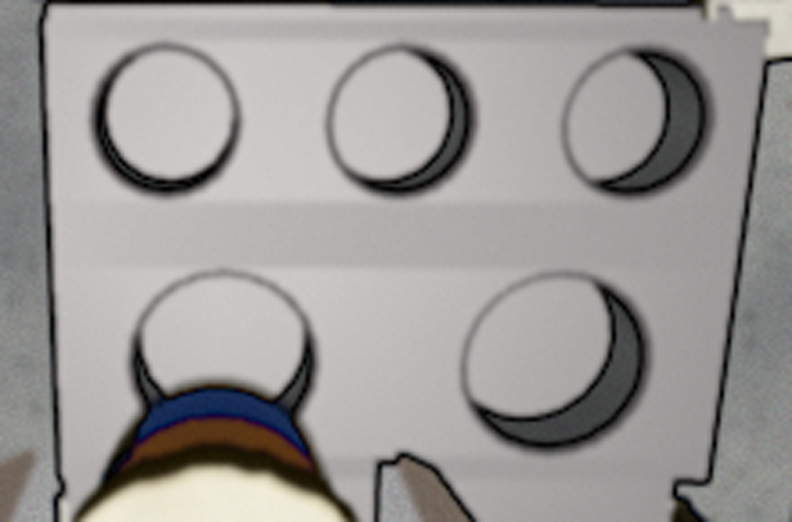

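Run:
```python
from h import *
np.set_printoptions(precision=1,suppress=True)
im,d,p=load("w6")
for n,u,v in[("wA",224,360.5),("wB",554,360.5),("n0",167,118.5),("n1",400.5,120),("n2",635,121)]:
    X=ray(260+u/3.6,100+v/3.6,36,p); print(n,X,loc(X))
for n,v,u in [("eyelet drawer",100,216)]:
    X=ray(u,v,98,p);print(n,X,loc(X))
```

```text
wA [ 499.3 -206.6   36. ] [-148.   -43.6   36. ]
wB [ 587.7 -214.2   36. ] [-148.1   45.2   36. ]
n0 [ 490.2 -141.9   36. ] [-211.6  -58.3   36. ]
n1 [ 549.  -147.3   36. ] [-211.3    0.7   36. ]
n2 [ 608.1 -152.6   36. ] [-211.2   60.1   36. ]
eyelet drawer [ 432.6 -110.2   98. ] [-238.1 -118.5   98. ]
```

```bash
python3 -m creep '[{"translation":[0.15,-0.1,-3],"delta_rot":[0,0,0]},{"translation":[0,0,-3],"delta_rot":[0,0,0]},{"translation":[0,0,-1.3],"delta_rot":[0,0,0]},{"translation":[0,0,0],"delta_rot":[0,0,0]},{"translation":[0,0,0],"delta_rot":[0,0,0]}]'
python3 -m creep '[{"translation":[0,0,0],"delta_rot":[0,0,0]},{"translation":[0,0,0],"delta_rot":[0,0,0]},{"translation":[0,0,0],"delta_rot":[0,0,0]}]'
python3 - <<'E'
from h import *
grab("scene","s7")
im,d,p=load("s7")
cv2.imwrite("pics/s7c.png",cv2.resize(im[150:260,300:420,::-1],None,fx=5,fy=5,interpolation=cv2.INTER_CUBIC))
E
```

```text
time_s: 10.25
ee_pos: [498.6, -206.1, 98.9]
ee_rot: [-113.7, 90.0, 151.3]
force: [-0.5, -0.1, -0.1]
gripper_width: 52.1
time_s: 10.5
ee_pos: [499.6, -207.0, 100.4]
ee_rot: [72.0, 89.8, -23.0]
force: [0.5, -0.7, -0.5]
gripper_width: 52.0
```

View pics/s7c.png

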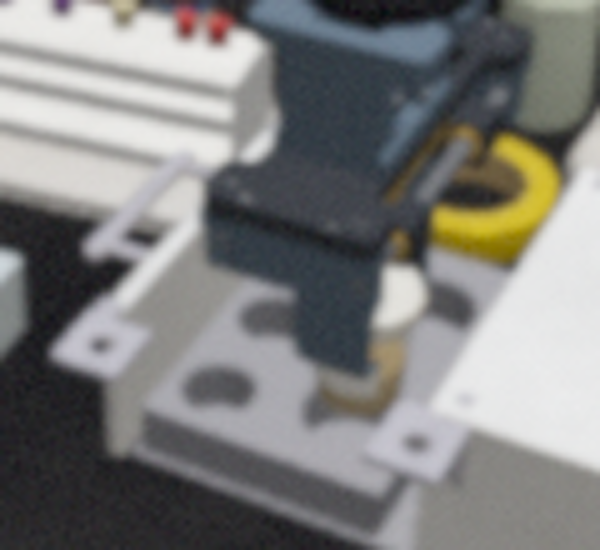

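Cup foot hangs over the near wide pocket (scene about (370,228)). Lower.

```bash
python3 -m creep '[{"translation":[0,0,-0.8],"delta_rot":[0,0,0]},{"translation":[0,0,-0.8],"delta_rot":[0,0,0]},{"translation":[0,0,0],"delta_rot":[0,0,0]},{"translation":[0,0,0],"delta_rot":[0,0,0]}]'
python3 -m creep '[{"translation":[0,0,-0.8],"delta_rot":[0,0,0]},{"translation":[0,0,-0.7],"delta_rot":[0,0,0]},{"translation":[0,0,0],"delta_rot":[0,0,0]},{"translation":[0,0,0],"delta_rot":[0,0,0]}]'
```

```text
time_s: 10.88
ee_pos: [498.0, -206.4, 82.0]
ee_rot: [-109.8, 89.9, 155.1]
force: [-0.2, -0.3, -1.4]
gripper_width: 51.7
time_s: 11.22
ee_pos: [498.3, -206.5, 67.2]
ee_rot: [-109.9, 89.9, 155.1]
force: [0.1, -0.2, 0.6]
gripper_width: 52.0
```

```bash
python3 -m creep '[{"translation":[0,0,-0.4],"delta_rot":[0,0,0]},{"translation":[0,0,-0.2],"delta_rot":[0,0,0]},{"translation":[0,0,0],"delta_rot":[0,0,0]},{"translation":[0,0,0],"delta_rot":[0,0,0]}]'
python3 -m creep '[{"translation":[0,0,-0.1],"delta_rot":[0,0,0]},{"translation":[0,0,0],"delta_rot":[0,0,0]},{"translation":[0,0,0],"delta_rot":[0,0,0]}]'
```

```text
time_s: 11.55
ee_pos: [498.7, -206.7, 61.9]
ee_rot: [-139.7, 90.0, 125.2]
force: [-0.2, -0.5, -0.5]
gripper_width: 51.9
time_s: 11.8
ee_pos: [498.7, -206.7, 61.0]
ee_rot: [83.1, 90.0, -11.9]
force: [0.4, 0.1, 0.8]
gripper_width: 51.8
```

```bash
python3 -m creep '[{"translation":[0,0,-0.1],"delta_rot":[0,0,0]},{"translation":[0,0,0],"delta_rot":[0,0,0]},{"translation":[0,0,0],"delta_rot":[0,0,0]},{"translation":[0,0,0],"delta_rot":[0,0,0]},{"translation":[0,0,0],"delta_rot":[0,0,0]}]' 0.6
python3 -m creep '[{"translation":[0,0,1.5],"delta_rot":[0,0,0]},{"translation":[0,0,3],"delta_rot":[0,0,0]},{"translation":[0,0,4],"delta_rot":[0,0,0]},{"translation":[0,0,4],"delta_rot":[0,0,0]},{"translation":[0,0,4],"delta_rot":[0,0,0]}]'
python3 -m creep '[{"translation":[0,0,2],"delta_rot":[0,0,0]},{"translation":[0,0,0],"delta_rot":[0,0,0]}]'
python3 - <<'E'
from h import *
grab("wrist","w8");grab("scene","s8")
im,d,p=load("s8")
cv2.imwrite("pics/s8c.png",cv2.resize(im[120:260,160:420,::-1],None,fx=3,fy=3,interpolation=cv2.INTER_CUBIC))
W=cloud(d,p); m=(d>0)&(abs(W[...,0]-498)<40)&(abs(W[...,1]+206)<40)&(W[...,2]>60); P=W[m]; print(np.median(P,0),np.percentile(P,[2,98],axis=0))
E
```

```text
time_s: 12.22
ee_pos: [498.7, -206.7, 60.0]
ee_rot: [79.7, 90.0, -15.3]
force: [0.1, -0.1, -0.2]
gripper_width: 72.9
time_s: 12.63
ee_pos: [498.3, -206.5, 226.7]
ee_rot: [-119.6, 90.0, 145.3]
force: [1.1, -0.6, 0.1]
gripper_width: 72.9
time_s: 12.8
ee_pos: [501.2, -207.8, 250.8]
ee_rot: [71.5, 89.3, -23.5]
force: [1.7, 0.2, -0.2]
gripper_width: 72.8
[ 472.19703734 -219.67965065  453.18960199] [[ 461.30262676 -242.30314178   69.41026797]
 [ 536.71676529 -176.82116859  523.15804981]]
```

View pics/s8c.png

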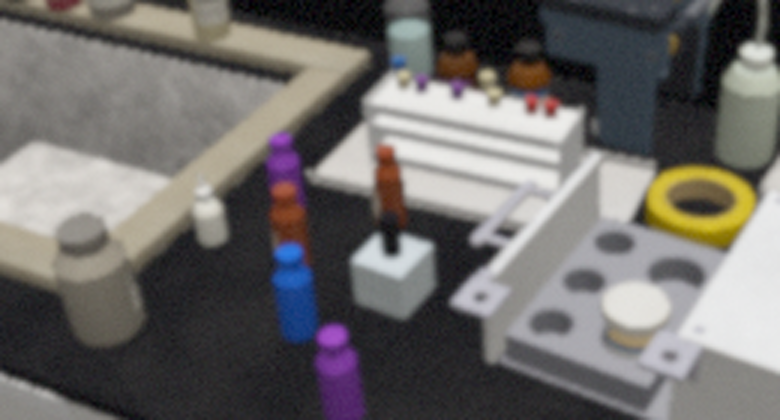

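View pics/w8.png

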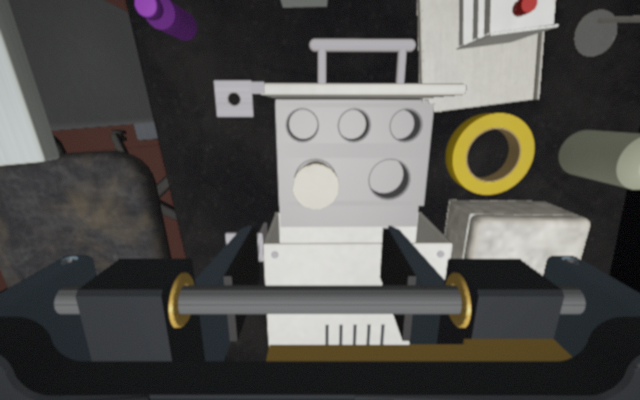

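Run:
```python
from h import *
np.set_printoptions(precision=1,suppress=True)
for s in("s8","scene3","side3"):
    im,d,p=load(s);W=cloud(d,p)
    for x0 in range(605,720,15):
        m=(d>0)&(W[...,0]>x0)&(W[...,0]<x0+15)&(W[...,1]>-40)&(W[...,1]<180)&(W[...,2]<200)
        print(s,x0,np.percentile(W[m][:,2],[50,98,100]) if m.sum()>3 else None)
for s in("s8","scene3","side3"):
    im,d,p=load(s);W=cloud(d,p)
    for c in[(596,66),(505,115)]:
        m=(d>0)&(abs(W[...,2]-84)<4)&(np.hypot(W[...,0]-c[0],W[...,1]-c[1])<25)
        P=W[m]; print(s,m.sum(),P.mean(0),(np.percentile(P,2,axis=0)+np.percentile(P,98,axis=0))/2)
```

```text
s8 605 [ 0.   2.2 83.6]
s8 620 [ 3.2 13.8 14.8]
s8 635 [3.7 5.6 6.4]
s8 650 [3.2 5.1 6.4]
s8 665 [47.3 79.7 82. ]
s8 680 [ 52.  107.  108.8]
s8 695 [ 49.9 106.1 107.7]
s8 710 [ 75.8 107.4 108.5]
scene3 605 [ 0.   2.3 84.3]
scene3 620 [ 2.8 12.8 13.7]
scene3 635 [3.6 5.9 9.4]
scene3 650 [3.1 5.2 6.2]
scene3 665 [47.7 79.5 81.3]
scene3 680 [ 51.7 107.3 108.7]
scene3 695 [ 50.3 105.9 109.1]
scene3 710 [ 75.9 107.5 108.3]
side3 605 [ 0.3 50.9 85.2]
side3 620 [ 3.  13.7 14.8]
side3 635 [3.6 5.5 6.9]
side3 650 [3.6 5.8 6.1]
side3 665 [24.9 80.1 81.2]
side3 680 [ 51.9 107.6 109.3]
side3 695 [ 74.2 106.  108.4]
side3 710 [ 74.6 107.9 108.5]
s8 30 [595.6  64.4  83.8] [596.4  65.1  83.3]
s8 39 [504.7 113.3  83.6] [505.4 113.9  83.1]
scene3 30 [595.   64.4  84.2] [596.3  65.2  84. ]
scene3 37 [504.8 113.8  83.7] [505.6 114.8  83.5]
side3 54 [595.4  67.8  84.4] [595.9  67.6  84. ]
side3 71 [504.6 116.5  84.2] [504.9 115.7  83.5]
```

```bash
python3 -m creep '[{"translation":[0.745,2.1,-0.2],"delta_rot":[0,0,0.1208]},{"translation":[0.745,2.1,-0.2],"delta_rot":[0,0,0.1208]},{"translation":[0.745,2.1,-0.2],"delta_rot":[0,0,0.1208]},{"translation":[0.745,2.1,-0.2],"delta_rot":[0,0,0.1208]},{"translation":[0.745,2.1,-0.2],"delta_rot":[0,0,0.1208]}]' 0.32 15
python3 -m creep '[{"translation":[0.745,2.1,-0.2],"delta_rot":[0,0,0.1208]},{"translation":[0.745,2.1,-0.2],"delta_rot":[0,0,0.1208]},{"translation":[0.745,2.1,-0.2],"delta_rot":[0,0,0.1208]},{"translation":[0.745,2.1,-0.2],"delta_rot":[0,0,0.1208]},{"translation":[0.745,2.1,-0.2],"delta_rot":[0,0,0.1208]}]'
python3 -m creep '[{"translation":[0.745,2.1,-0.2],"delta_rot":[0,0,0.1208]},{"translation":[0.745,2.1,-0.2],"delta_rot":[0,0,0.1208]},{"translation":[0.745,2.1,-0.2],"delta_rot":[0,0,0.1208]},{"translation":[0,0,0],"delta_rot":[0,0,0]},{"translation":[0,0,0],"delta_rot":[0,0,0]}]'
python3 -m creep '[{"translation":[0,0,0],"delta_rot":[0,0,0]},{"translation":[0,0,0],"delta_rot":[0,0,0]},{"translation":[0,0,0],"delta_rot":[0,0,0]}]'
python3 - <<'E'
from h import *
im,d,p=grab("wrist","w9")
print(proj([596,66.3,85],p),proj([505,115,85],p),proj([505,12,86],p))
E
```

```text
time_s: 13.32
ee_pos: [535.0, -100.5, 232.3]
ee_rot: [-132.3, 89.7, 167.6]
force: [0.0, 0.7, 0.7]
gripper_width: 60.2
time_s: 13.73
ee_pos: [572.2, 4.4, 222.2]
ee_rot: [-155.7, 89.7, 178.9]
force: [-0.1, -0.3, -0.5]
gripper_width: 60.3
time_s: 14.15
ee_pos: [594.5, 66.9, 216.4]
ee_rot: [-165.6, 89.7, -170.6]
force: [-0.8, 0.0, -0.2]
gripper_width: 60.2
time_s: 14.4
ee_pos: [595.2, 65.3, 218.7]
ee_rot: [-156.1, 90.0, -161.2]
force: [-0.1, 0.2, -0.0]
gripper_width: 59.9
[320.64519652 199.57165015] [366.93713703  95.10152249] [250.05300309 106.12804378]
```

View pics/w9.png

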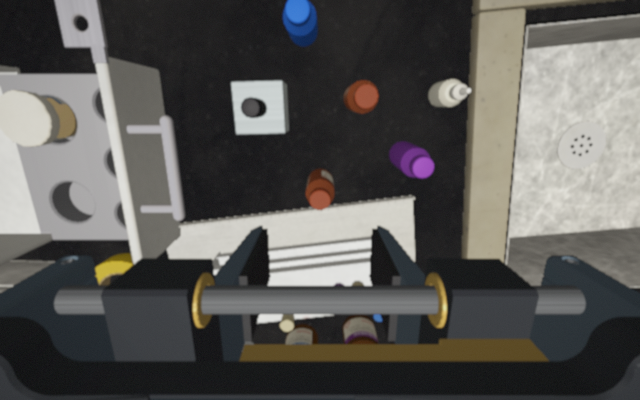

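```bash
python3 -m creep '[{"translation":[0.05,0.1,-3.5],"delta_rot":[0,0,0]},{"translation":[0,0,-3.5],"delta_rot":[0,0,0]},{"translation":[0,0,-3],"delta_rot":[0,0,0]},{"translation":[0,0,0],"delta_rot":[0,0,0]},{"translation":[0,0,0],"delta_rot":[0,0,0]}]'
python3 -m creep '[{"translation":[0,0,-2.5],"delta_rot":[0,0,0]},{"translation":[0,0,-2.5],"delta_rot":[0,0,0]},{"translation":[0,0,-2],"delta_rot":[0,0,0]},{"translation":[0,0,0],"delta_rot":[0,0,0]},{"translation":[0,0,0],"delta_rot":[0,0,0]}]'
```

```text
time_s: 14.87
ee_pos: [595.3, 66.7, 118.2]
ee_rot: [-170.4, 89.8, -175.5]
force: [0.5, -0.2, -0.2]
gripper_width: 60.4
time_s: 15.28
ee_pos: [597.2, 67.2, 50.6]
ee_rot: [12.3, 89.9, 7.2]
force: [-0.4, 0.2, 0.7]
gripper_width: 59.8
```

```bash
python3 -m creep '[{"translation":[0,0,-0.2],"delta_rot":[0,0,0]},{"translation":[0,0,0],"delta_rot":[0,0,0]},{"translation":[0,0,0],"delta_rot":[0,0,0]},{"translation":[0,0,0],"delta_rot":[0,0,0]},{"translation":[0,0,0],"delta_rot":[0,0,0]}]' -1 15
python3 -m creep '[{"translation":[0,0,0],"delta_rot":[0,0,0]},{"translation":[0,0,0],"delta_rot":[0,0,0]}]'
```

```text
time_s: 15.7
ee_pos: [596.5, 67.3, 47.8]
ee_rot: [10.6, 89.9, 5.6]
force: [-0.2, -0.0, -0.4]
gripper_width: 29.7
time_s: 15.87
ee_pos: [596.5, 67.3, 47.6]
ee_rot: [11.6, 89.9, 6.5]
force: [0.5, -0.0, 3.3]
gripper_width: 28.9
```

```bash
python3 -m creep '[{"translation":[0,0,2],"delta_rot":[0,0,0]},{"translation":[0,0,3.5],"delta_rot":[0,0,0]},{"translation":[0,0,3.5],"delta_rot":[0,0,0]},{"translation":[0,0,3.5],"delta_rot":[0,0,0]},{"translation":[0,0,0],"delta_rot":[0,0,0]}]'
python3 -m creep '[{"translation":[0.087,-1.69,0],"delta_rot":[0,0,-0.1208]},{"translation":[0.087,-1.69,0],"delta_rot":[0,0,-0.1208]},{"translation":[0.087,-1.69,0],"delta_rot":[0,0,-0.1208]},{"translation":[0.087,-1.69,0],"delta_rot":[0,0,-0.1208]},{"translation":[0.087,-1.69,0],"delta_rot":[0,0,-0.1208]}]'
python3 -m creep '[{"translation":[0.087,-1.69,0],"delta_rot":[0,0,-0.1208]},{"translation":[0.087,-1.69,0],"delta_rot":[0,0,-0.1208]},{"translation":[0.087,-1.69,0],"delta_rot":[0,0,-0.1208]},{"translation":[0.087,-1.69,0],"delta_rot":[0,0,-0.1208]},{"translation":[0.087,-1.69,0],"delta_rot":[0,0,-0.1208]}]'
python3 -m creep '[{"translation":[0.087,-1.69,0],"delta_rot":[0,0,-0.1208]},{"translation":[0.087,-1.69,0],"delta_rot":[0,0,-0.1208]},{"translation":[0.087,-1.69,0],"delta_rot":[0,0,-0.1208]},{"translation":[0,0,0],"delta_rot":[0,0,0]},{"translation":[0,0,0],"delta_rot":[0,0,0]}]'
python3 -m creep '[{"translation":[0,0,0],"delta_rot":[0,0,0]},{"translation":[0,0,0],"delta_rot":[0,0,0]},{"translation":[0,0,0],"delta_rot":[0,0,0]},{"translation":[0,0,0],"delta_rot":[0,0,0]}]'
python3 - <<'E'
from h import *
np.set_printoptions(precision=3,suppress=True)
from scipy.spatial.transform import Rotation as R
s=readout.state(); print(s["ee_pos"],s["gripper_width"]);print(R.from_euler("xyz",s["ee_rot"],degrees=True).as_matrix())
im,d,p=grab("wrist","w10");grab("side","i10")
E
```

```text
time_s: 16.28
ee_pos: [600.0, 67.7, 179.4]
ee_rot: [10.8, 89.2, 5.8]
force: [2.1, 0.2, -0.9]
gripper_width: 28.9
time_s: 16.7
ee_pos: [599.9, -17.9, 171.2]
ee_rot: [-147.6, 89.9, 172.4]
force: [0.2, -0.2, -0.8]
gripper_width: 29.4
time_s: 17.12
ee_pos: [604.3, -102.4, 171.1]
ee_rot: [-119.7, 89.9, 165.7]
force: [0.4, 0.8, -0.7]
gripper_width: 29.1
time_s: 17.53
ee_pos: [606.9, -152.7, 171.1]
ee_rot: [-117.7, 89.9, 147.3]
force: [-0.2, 0.4, -0.3]
gripper_width: 29.4
time_s: 17.87
ee_pos: [607.4, -151.6, 172.0]
ee_rot: [178.5, 90.0, 83.6]
force: [-0.1, 0.3, -0.5]
gripper_width: 29.5
[ 607.36  -151.592  171.993] 29.53826968552853
[[ 0.     0.996 -0.086]
 [ 0.    -0.086 -0.996]
 [-1.     0.    -0.   ]]
```

View pics/w10.png

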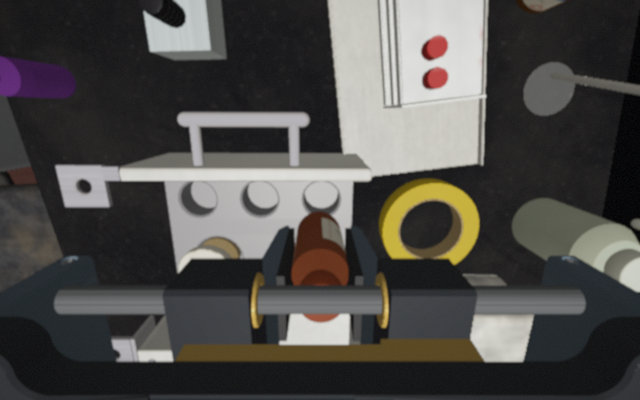

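View pics/i10.png

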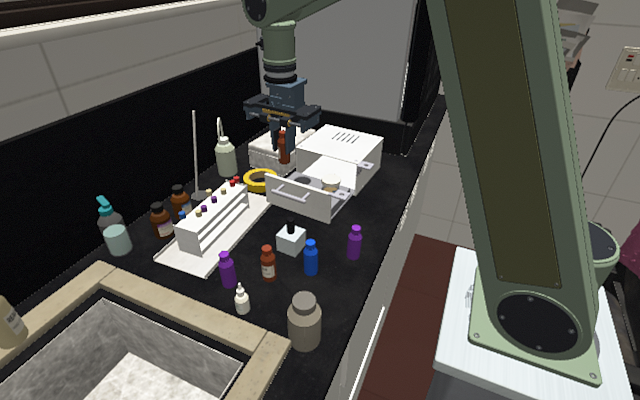

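Run:
```python
from h import *
np.set_printoptions(precision=1,suppress=True)
im,d,p=load("w10")
c=im[170:300,180:370,::-1]
cv2.imwrite("pics/w10c.png",cv2.resize(cv2.convertScaleAbs(c,alpha=1.4,beta=-60),None,fx=4,fy=4,interpolation=cv2.INTER_CUBIC))
# expected pixel circle bounds for vial held exactly on TCP axis, foot at z=171.5-47.5+0
T=np.array([607.5,-151.8]); zf=171.5-47.3
th=np.linspace(0,2*np.pi,60)
q=np.array([proj([T[0]+15*np.cos(t),T[1]+15*np.sin(t),zf],p) for t in th]); print("foot px exp",q.min(0),q.max(0))
q=np.array([proj([T[0]+17.5*np.cos(t),T[1]+17.5*np.sin(t),36],p) for t in th]); print("pocket px if at T",q.min(0),q.max(0))
```

```text
foot px exp [298.2 211.9] [341.1 251.9]
pocket px if at T [301.4 180.4] [337.6 215.2]
```

View pics/w10c.png

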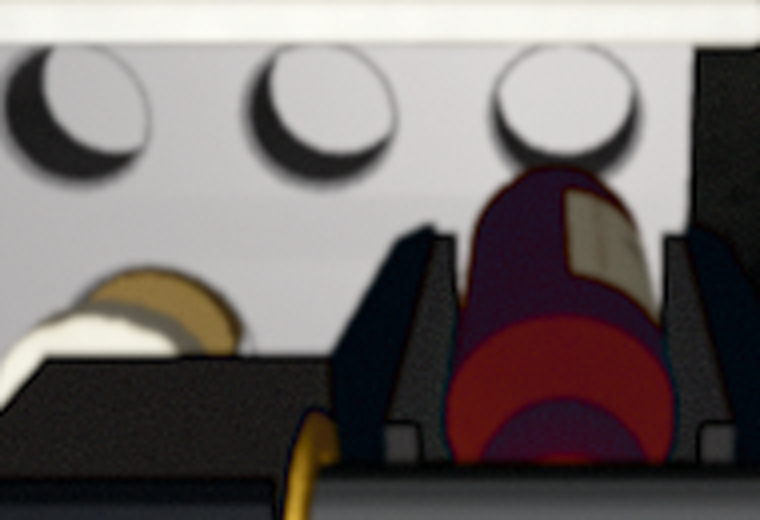

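```bash
python3 -m creep '[{"translation":[0.12,0,-3],"delta_rot":[0,0,0]},{"translation":[0,0,-3],"delta_rot":[0,0,0]},{"translation":[0,0,-2],"delta_rot":[0,0,0]},{"translation":[0,0,0],"delta_rot":[0,0,0]},{"translation":[0,0,0],"delta_rot":[0,0,0]}]'
python3 -m creep '[{"translation":[0,0,0],"delta_rot":[0,0,0]},{"translation":[0,0,0],"delta_rot":[0,0,0]},{"translation":[0,0,0],"delta_rot":[0,0,0]}]'
python3 - <<'E'
from h import *
im,d,p=grab("wrist","w11")
c=im[140:300,200:440,::-1]
cv2.imwrite("pics/w11c.png",cv2.resize(cv2.convertScaleAbs(c,alpha=1.4,beta=-60),None,fx=3.3,fy=3.3,interpolation=cv2.INTER_CUBIC))
E
```

```text
time_s: 18.38
ee_pos: [608.2, -152.1, 91.4]
ee_rot: [-101.6, 89.9, 163.4]
force: [0.2, -0.1, -0.3]
gripper_width: 29.6
time_s: 18.63
ee_pos: [609.6, -152.7, 93.8]
ee_rot: [79.9, 89.8, -15.1]
force: [0.3, -0.0, -0.6]
gripper_width: 29.6
```

View pics/w11c.png

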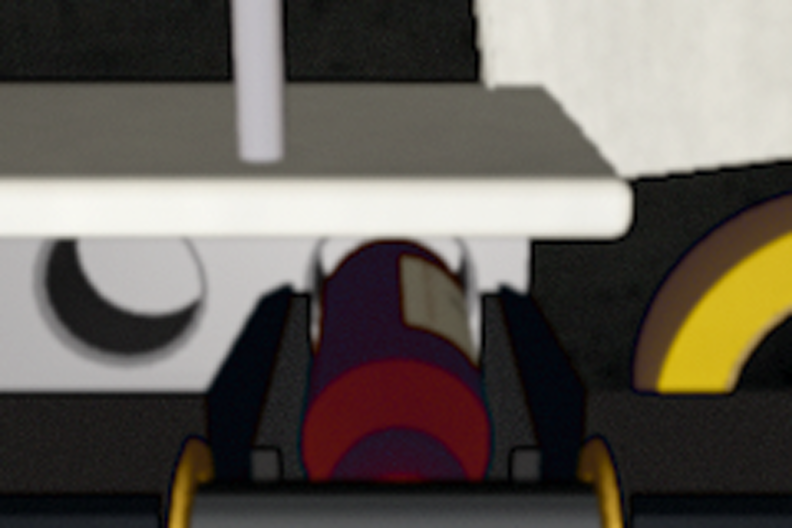

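```bash
python3 -m creep '[{"translation":[0,0,-0.7],"delta_rot":[0,0,0]},{"translation":[0,0,-0.7],"delta_rot":[0,0,0]},{"translation":[0,0,0],"delta_rot":[0,0,0]},{"translation":[0,0,0],"delta_rot":[0,0,0]}]'
python3 -m creep '[{"translation":[0,0,-0.7],"delta_rot":[0,0,0]},{"translation":[0,0,-0.7],"delta_rot":[0,0,0]},{"translation":[0,0,0],"delta_rot":[0,0,0]},{"translation":[0,0,0],"delta_rot":[0,0,0]}]'
```

```text
time_s: 19.02
ee_pos: [608.0, -152.2, 77.1]
ee_rot: [-101.5, 89.9, 163.5]
force: [0.6, -0.7, -1.0]
gripper_width: 29.4
time_s: 19.35
ee_pos: [608.0, -152.3, 63.1]
ee_rot: [-99.9, 89.9, 165.1]
force: [-0.5, 0.1, 0.1]
gripper_width: 29.1
```

No contact force and the foot is about 20 mm inside the pocket. Go on to the floor.

```bash
python3 -m creep '[{"translation":[0,0,-0.5],"delta_rot":[0,0,0]},{"translation":[0,0,-0.2],"delta_rot":[0,0,0]},{"translation":[0,0,0],"delta_rot":[0,0,0]},{"translation":[0,0,0],"delta_rot":[0,0,0]}]'
python3 -m creep '[{"translation":[0,0,-0.1],"delta_rot":[0,0,0]},{"translation":[0,0,0],"delta_rot":[0,0,0]},{"translation":[0,0,0],"delta_rot":[0,0,0]}]'
python3 -m creep '[{"translation":[0,0,0],"delta_rot":[0,0,0]},{"translation":[0,0,0],"delta_rot":[0,0,0]},{"translation":[0,0,0],"delta_rot":[0,0,0]},{"translation":[0,0,0],"delta_rot":[0,0,0]}]' 0.05
python3 -m creep '[{"translation":[0,0,1.5],"delta_rot":[0,0,0]},{"translation":[0,0,3],"delta_rot":[0,0,0]},{"translation":[0,0,4],"delta_rot":[0,0,0]},{"translation":[0,0,4],"delta_rot":[0,0,0]},{"translation":[0,0,4],"delta_rot":[0,0,0]}]'
```

```text
time_s: 19.68
ee_pos: [608.5, -152.4, 56.9]
ee_rot: [-111.5, 90.0, 153.5]
force: [-0.1, -0.2, 0.1]
gripper_width: 29.3
time_s: 19.93
ee_pos: [608.6, -152.4, 56.1]
ee_rot: [83.3, 90.0, -11.7]
force: [-0.8, 0.3, -1.1]
gripper_width: 29.6
time_s: 20.27
ee_pos: [608.6, -152.4, 56.1]
ee_rot: [81.6, 90.0, -13.4]
force: [-0.3, 0.0, 0.3]
gripper_width: 47.9
time_s: 20.68
ee_pos: [608.2, -152.3, 222.7]
ee_rot: [-103.0, 90.0, 162.0]
force: [1.1, -1.1, -0.9]
gripper_width: 47.6
```

```bash
python3 -m creep '[{"translation":[-1.29,3.34,0],"delta_rot":[0,0,0]},{"translation":[-1.29,3.34,0],"delta_rot":[0,0,0]},{"translation":[-1.29,3.34,0],"delta_rot":[0,0,0]},{"translation":[-1.29,3.34,0],"delta_rot":[0,0,0]}]' 0.32
python3 -m creep '[{"translation":[-1.29,3.34,0],"delta_rot":[0,0,0]},{"translation":[-1.29,3.34,0],"delta_rot":[0,0,0]},{"translation":[-1.29,3.34,0],"delta_rot":[0,0,0]},{"translation":[-1.29,3.34,0],"delta_rot":[0,0,0]}]'
python3 -m creep '[{"translation":[0,0,0],"delta_rot":[0,0,0]},{"translation":[0,0,0],"delta_rot":[0,0,0]},{"translation":[0,0,0],"delta_rot":[0,0,0]},{"translation":[0,0,0],"delta_rot":[0,0,0]},{"translation":[0,0,0],"delta_rot":[0,0,0]}]'
python3 - <<'E'
from h import *
im,d,p=grab("wrist","w12"); grab("scene","s12")
print(proj([505,115,85],p))
im,d,p=load("s12")
cv2.imwrite("pics/s12c.png",cv2.resize(im[120:260,160:420,::-1],None,fx=3,fy=3,interpolation=cv2.INTER_CUBIC))
E
```

```text
time_s: 21.02
ee_pos: [556.2, -17.7, 221.4]
ee_rot: [103.0, 89.9, 7.9]
force: [0.4, -0.5, 0.1]
gripper_width: 60.1
time_s: 21.35
ee_pos: [504.4, 116.2, 221.2]
ee_rot: [108.4, 90.0, 13.3]
force: [0.2, 0.5, -0.1]
gripper_width: 60.5
time_s: 21.77
ee_pos: [505.9, 113.6, 220.9]
ee_rot: [31.7, 90.0, -63.4]
force: [-0.0, 0.3, -0.2]
gripper_width: 60.4
[318.29589441 196.65461672]
```

View pics/w12.png

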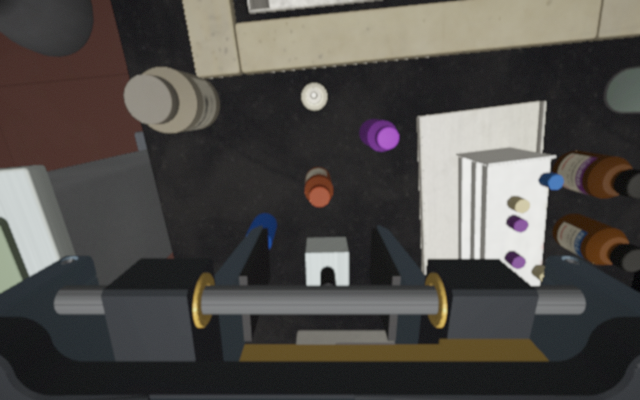

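View pics/s12c.png

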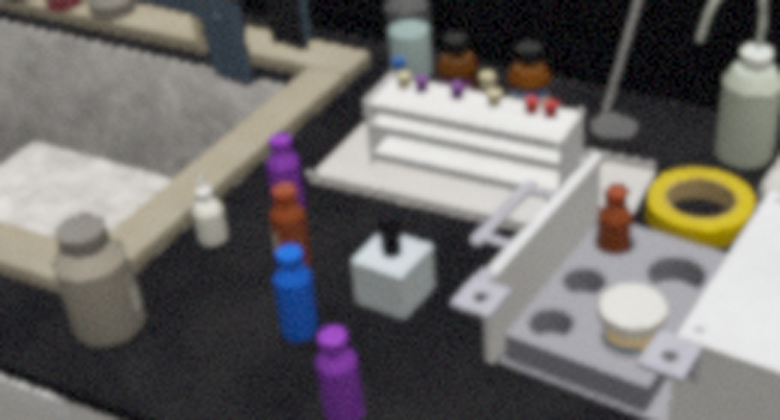

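```bash
python3 -m creep '[{"translation":[0,0.1,-3.5],"delta_rot":[0,0,0]},{"translation":[0,0,-3.5],"delta_rot":[0,0,0]},{"translation":[0,0,-3],"delta_rot":[0,0,0]},{"translation":[0,0,0],"delta_rot":[0,0,0]},{"translation":[0,0,0],"delta_rot":[0,0,0]}]'
python3 -m creep '[{"translation":[0,0,-2.5],"delta_rot":[0,0,0]},{"translation":[0,0,-2.5],"delta_rot":[0,0,0]},{"translation":[0,0,-2.3],"delta_rot":[0,0,0]},{"translation":[0,0,0],"delta_rot":[0,0,0]},{"translation":[0,0,0],"delta_rot":[0,0,0]}]'
```

```text
time_s: 22.28
ee_pos: [504.9, 115.1, 120.2]
ee_rot: [-72.4, 89.8, -167.5]
force: [0.1, -0.3, 0.0]
gripper_width: 60.0
time_s: 22.7
ee_pos: [506.5, 115.8, 49.3]
ee_rot: [105.0, 89.9, 10.0]
force: [1.0, 0.4, 0.6]
gripper_width: 60.8
```

```bash
python3 -m creep '[{"translation":[0,0,-0.1],"delta_rot":[0,0,0]},{"translation":[0,0,0],"delta_rot":[0,0,0]},{"translation":[0,0,0],"delta_rot":[0,0,0]},{"translation":[0,0,0],"delta_rot":[0,0,0]},{"translation":[0,0,0],"delta_rot":[0,0,0]}]' -1 15
python3 -m creep '[{"translation":[0,0,0],"delta_rot":[0,0,0]},{"translation":[0,0,0],"delta_rot":[0,0,0]}]'
python3 -m creep '[{"translation":[0,0,2],"delta_rot":[0,0,0]},{"translation":[0,0,3.5],"delta_rot":[0,0,0]},{"translation":[0,0,3.5],"delta_rot":[0,0,0]},{"translation":[0,0,3.5],"delta_rot":[0,0,0]},{"translation":[0,0,0],"delta_rot":[0,0,0]}]'
python3 -m creep '[{"translation":[0.54,-3.28,0],"delta_rot":[0,0,0]},{"translation":[0.54,-3.28,0],"delta_rot":[0,0,0]},{"translation":[0.54,-3.28,0],"delta_rot":[0,0,0]},{"translation":[0.54,-3.28,0],"delta_rot":[0,0,0]}]'
python3 -m creep '[{"translation":[0.54,-3.28,0],"delta_rot":[0,0,0]},{"translation":[0.54,-3.28,0],"delta_rot":[0,0,0]},{"translation":[0.54,-3.28,0],"delta_rot":[0,0,0]},{"translation":[0.54,-3.28,0],"delta_rot":[0,0,0]}]'
python3 -m creep '[{"translation":[0,0,0],"delta_rot":[0,0,0]},{"translation":[0,0,0],"delta_rot":[0,0,0]},{"translation":[0,0,0],"delta_rot":[0,0,0]},{"translation":[0,0,0],"delta_rot":[0,0,0]},{"translation":[0,0,0],"delta_rot":[0,0,0]}]'
python3 - <<'E'
from h import *
im,d,p=grab("wrist","w13")
c=im[170:300,180:420,::-1]
cv2.imwrite("pics/w13c.png",cv2.resize(cv2.convertScaleAbs(c,alpha=1.4,beta=-60),None,fx=3.3,fy=3.3,interpolation=cv2.INTER_CUBIC))
E
```

```text
time_s: 23.12
ee_pos: [505.7, 115.9, 47.7]
ee_rot: [105.9, 89.9, 10.9]
force: [0.1, -0.7, 0.6]
gripper_width: 29.4
time_s: 23.28
ee_pos: [505.8, 115.9, 47.7]
ee_rot: [107.8, 89.9, 12.8]
force: [-1.1, 0.0, 5.9]
gripper_width: 29.4
time_s: 23.7
ee_pos: [509.3, 116.7, 178.6]
ee_rot: [106.7, 89.2, 11.7]
force: [1.7, 0.8, 0.3]
gripper_width: 29.4
time_s: 24.03
ee_pos: [526.7, -16.6, 171.4]
ee_rot: [-84.9, 90.0, -179.8]
force: [0.7, -0.1, -0.4]
gripper_width: 29.3
time_s: 24.37
ee_pos: [548.3, -148.2, 171.2]
ee_rot: [-104.3, 89.9, 160.7]
force: [0.1, -0.4, -0.5]
gripper_width: 28.9
time_s: 24.78
ee_pos: [548.3, -145.3, 171.9]
ee_rot: [-131.5, 90.0, 133.5]
force: [-0.2, 0.6, -1.0]
gripper_width: 29.5
```

View pics/w13c.png

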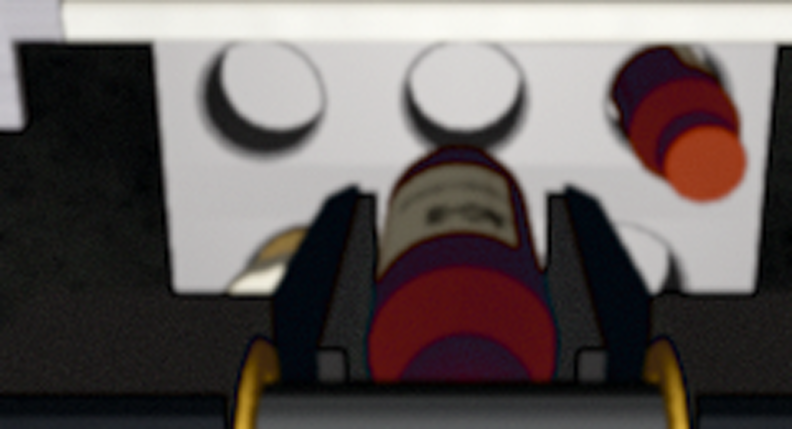

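```bash
python3 -m creep '[{"translation":[0.12,0,-3],"delta_rot":[0,0,0]},{"translation":[0,0,-3],"delta_rot":[0,0,0]},{"translation":[0,0,-2],"delta_rot":[0,0,0]},{"translation":[0,0,0],"delta_rot":[0,0,0]},{"translation":[0,0,0],"delta_rot":[0,0,0]}]'
python3 -m creep '[{"translation":[0,0,0],"delta_rot":[0,0,0]},{"translation":[0,0,0],"delta_rot":[0,0,0]},{"translation":[0,0,0],"delta_rot":[0,0,0]}]'
python3 - <<'E'
from h import *
im,d,p=grab("wrist","w14")
c=im[140:300,200:440,::-1]
cv2.imwrite("pics/w14c.png",cv2.resize(cv2.convertScaleAbs(c,alpha=1.4,beta=-60),None,fx=3.3,fy=3.3,interpolation=cv2.INTER_CUBIC))
E
```

```text
time_s: 25.25
ee_pos: [549.4, -145.8, 91.5]
ee_rot: [-102.6, 89.9, 162.5]
force: [0.4, 0.2, 0.3]
gripper_width: 28.9
time_s: 25.5
ee_pos: [550.8, -146.8, 93.6]
ee_rot: [79.8, 89.8, -15.3]
force: [0.5, 0.1, 0.1]
gripper_width: 29.2
```

View pics/w14c.png

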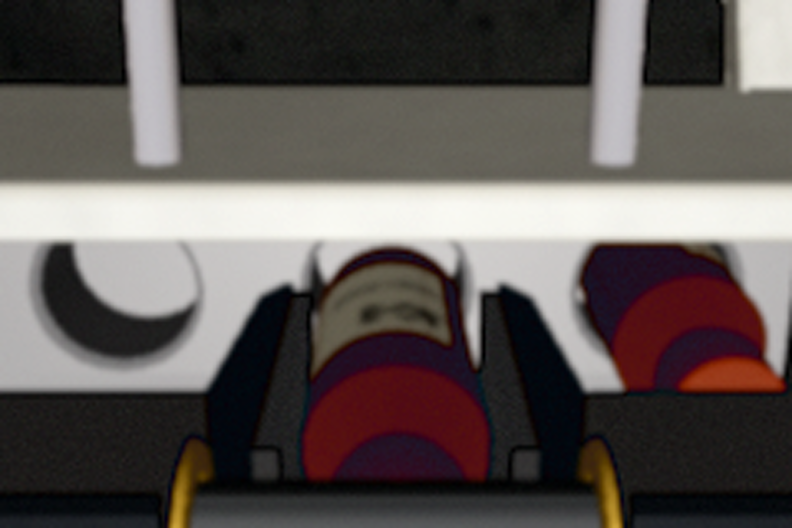

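```bash
python3 -m creep '[{"translation":[0,0.08,-0.7],"delta_rot":[0,0,0]},{"translation":[0,0,-0.7],"delta_rot":[0,0,0]},{"translation":[0,0,0],"delta_rot":[0,0,0]},{"translation":[0,0,0],"delta_rot":[0,0,0]}]'
python3 -m creep '[{"translation":[0,0,-0.7],"delta_rot":[0,0,0]},{"translation":[0,0,-0.7],"delta_rot":[0,0,0]},{"translation":[0,0,0],"delta_rot":[0,0,0]},{"translation":[0,0,0],"delta_rot":[0,0,0]}]'
```

```text
time_s: 25.88
ee_pos: [549.2, -145.6, 77.2]
ee_rot: [-101.3, 89.9, 163.7]
force: [1.0, 0.5, -0.5]
gripper_width: 29.3
time_s: 26.22
ee_pos: [549.3, -145.7, 63.2]
ee_rot: [-101.5, 89.9, 163.4]
force: [0.1, 0.3, -1.0]
gripper_width: 29.4
```

```bash
python3 -m creep '[{"translation":[0,0,-0.5],"delta_rot":[0,0,0]},{"translation":[0,0,-0.2],"delta_rot":[0,0,0]},{"translation":[0,0,0],"delta_rot":[0,0,0]},{"translation":[0,0,0],"delta_rot":[0,0,0]}]'
python3 -m creep '[{"translation":[0,0,-0.1],"delta_rot":[0,0,0]},{"translation":[0,0,0],"delta_rot":[0,0,0]},{"translation":[0,0,0],"delta_rot":[0,0,0]}]'
python3 -m creep '[{"translation":[0,0,0],"delta_rot":[0,0,0]},{"translation":[0,0,0],"delta_rot":[0,0,0]},{"translation":[0,0,0],"delta_rot":[0,0,0]},{"translation":[0,0,0],"delta_rot":[0,0,0]}]' 0.0
python3 -m creep '[{"translation":[0,0,1.5],"delta_rot":[0,0,0]},{"translation":[0,0,3],"delta_rot":[0,0,0]},{"translation":[0,0,4],"delta_rot":[0,0,0]},{"translation":[0,0,4],"delta_rot":[0,0,0]},{"translation":[0,0,4],"delta_rot":[0,0,0]}]'
```

```text
time_s: 26.55
ee_pos: [549.7, -145.8, 56.8]
ee_rot: [-112.6, 90.0, 152.4]
force: [0.7, 0.1, -0.2]
gripper_width: 29.1
time_s: 26.8
ee_pos: [549.8, -145.8, 56.1]
ee_rot: [82.3, 90.0, -12.7]
force: [0.0, -0.5, -0.3]
gripper_width: 29.3
time_s: 27.13
ee_pos: [549.8, -145.8, 56.1]
ee_rot: [83.1, 90.0, -11.9]
force: [-0.3, -0.8, -0.2]
gripper_width: 45.4
time_s: 27.55
ee_pos: [549.3, -145.7, 222.7]
ee_rot: [-103.6, 90.0, 161.4]
force: [0.4, 0.3, -0.3]
gripper_width: 45.4
```

```bash
python3 -m creep '[{"translation":[0.035,0.573,0],"delta_rot":[0,0,0.1208]},{"translation":[0.035,0.573,0],"delta_rot":[0,0,0.1208]},{"translation":[0.035,0.573,0],"delta_rot":[0,0,0.1208]},{"translation":[0.035,0.573,0],"delta_rot":[0,0,0.1208]},{"translation":[0.035,0.573,0],"delta_rot":[0,0,0.1208]}]' -0.385
python3 -m creep '[{"translation":[0.035,0.573,0],"delta_rot":[0,0,0.1208]},{"translation":[0.035,0.573,0],"delta_rot":[0,0,0.1208]},{"translation":[0.035,0.573,0],"delta_rot":[0,0,0.1208]},{"translation":[0.035,0.573,0],"delta_rot":[0,0,0.1208]},{"translation":[0.035,0.573,0],"delta_rot":[0,0,0.1208]}]'
python3 -m creep '[{"translation":[0.035,0.573,0],"delta_rot":[0,0,0.1208]},{"translation":[0.035,0.573,0],"delta_rot":[0,0,0.1208]},{"translation":[0.035,0.573,0],"delta_rot":[0,0,0.1208]},{"translation":[0,0,0],"delta_rot":[0,0,0]},{"translation":[0,0,0],"delta_rot":[0,0,0]}]'
python3 -m creep '[{"translation":[0,0,0],"delta_rot":[0,0,0]},{"translation":[0,0,0],"delta_rot":[0,0,0]},{"translation":[0,0,0],"delta_rot":[0,0,0]}]'
python3 - <<'E'
from h import *
np.set_printoptions(precision=1,suppress=True)
im,d,p=grab("wrist","w15"); grab("scene","s15"); grab("side","i15")
print(readout.state()["ee_pos"],proj([554.5,-71.3,80],p))
L=loc(cloud(d,p)); m=(d>0)&(abs(L[...,2]-83)<5)&(L[...,0]<-275)&(L[...,0]>-300)&(abs(L[...,1])<25); print(np.percentile(L[m],[2,50,98],axis=0))
im,d,p=load("s15")
cv2.imwrite("pics/s15c.png",cv2.resize(im[120:260,160:420,::-1],None,fx=3,fy=3,interpolation=cv2.INTER_CUBIC))
E
```

```text
time_s: 27.97
ee_pos: [551.4, -116.9, 221.1]
ee_rot: [63.6, 90.0, 3.5]
force: [0.1, 0.3, -0.3]
gripper_width: 28.0
time_s: 28.38
ee_pos: [553.2, -88.2, 221.0]
ee_rot: [123.9, 90.0, 98.4]
force: [-0.9, -0.4, -0.5]
gripper_width: 28.0
time_s: 28.8
ee_pos: [554.3, -71.2, 221.0]
ee_rot: [-91.4, 90.0, -96.6]
force: [-0.3, -0.1, 0.2]
gripper_width: 27.9
time_s: 29.05
ee_pos: [554.3, -71.6, 221.0]
ee_rot: [-11.2, 90.0, -16.3]
force: [-0.6, -0.3, -0.2]
gripper_width: 27.9
[554.3 -71.5 221. ] [319.8 196.9]
[[-291.7  -24.2   79.5]
 [-286.8   -1.1   83.4]
 [-281.7   23.9   85.3]]
```

View pics/w15.png

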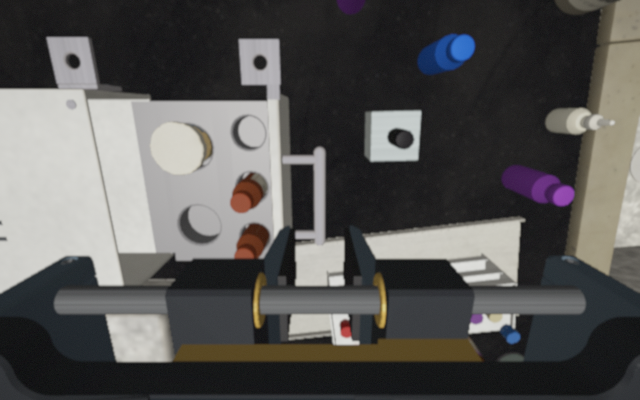

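View pics/s15c.png

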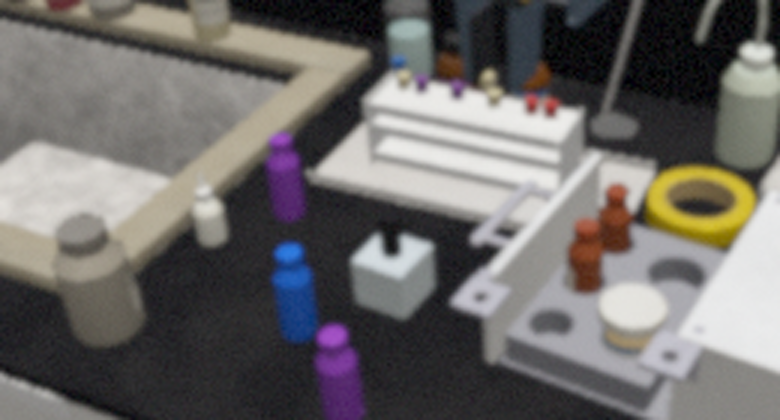

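View pics/i15.png

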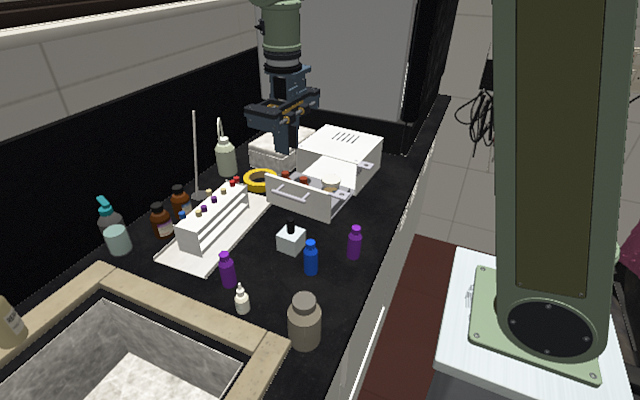

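```bash
python3 -m creep '[{"translation":[0,0,-3.5],"delta_rot":[0,0,0]},{"translation":[0,0,-3.5],"delta_rot":[0,0,0]},{"translation":[0,0,-3],"delta_rot":[0,0,0]},{"translation":[0,0,0],"delta_rot":[0,0,0]},{"translation":[0,0,0],"delta_rot":[0,0,0]}]'
python3 -m creep '[{"translation":[0,0,-2],"delta_rot":[0,0,0]},{"translation":[0,0,-1.5],"delta_rot":[0,0,0]},{"translation":[0,0,-1],"delta_rot":[0,0,0]},{"translation":[0,0,0],"delta_rot":[0,0,0]}]'
python3 -m creep '[{"translation":[0,0,0],"delta_rot":[0,0,0]},{"translation":[0,0,0],"delta_rot":[0,0,0]},{"translation":[0,0,0],"delta_rot":[0,0,0]},{"translation":[0,0,0],"delta_rot":[0,0,0]},{"translation":[0,0,0],"delta_rot":[0,0,0]}]' -1 30
```

```text
time_s: 29.62
ee_pos: [553.6, -71.3, 120.2]
ee_rot: [174.6, 89.8, 169.5]
force: [0.5, -0.2, 0.6]
gripper_width: 27.7
time_s: 29.95
ee_pos: [554.4, -71.4, 76.0]
ee_rot: [162.9, 90.0, 157.8]
force: [-1.6, -0.2, -0.4]
gripper_width: 28.2
time_s: 30.37
ee_pos: [555.3, -71.5, 77.4]
ee_rot: [-4.1, 89.8, -9.2]
force: [-0.5, 0.0, 6.3]
gripper_width: 10.6
```

Push gently (1 cm per row, 0.12 m/s) so the bottles stay upright.

```bash
python3 -m creep '[{"translation":[-0.04,-0.5,0],"delta_rot":[0,0,0]},{"translation":[-0.09,-1,0],"delta_rot":[0,0,0]},{"translation":[-0.09,-1,0],"delta_rot":[0,0,0]},{"translation":[-0.09,-1,0],"delta_rot":[0,0,0]},{"translation":[-0.09,-1,0],"delta_rot":[0,0,0]}]'
python3 -m creep '[{"translation":[-0.09,-1,0],"delta_rot":[0,0,0]},{"translation":[-0.09,-1,0],"delta_rot":[0,0,0]},{"translation":[-0.09,-1,0],"delta_rot":[0,0,0]},{"translation":[-0.09,-1,0],"delta_rot":[0,0,0]},{"translation":[-0.09,-1,0],"delta_rot":[0,0,0]}]'
python3 -m creep '[{"translation":[-0.09,-1,0],"delta_rot":[0,0,0]},{"translation":[-0.09,-1,0],"delta_rot":[0,0,0]},{"translation":[-0.09,-1,0],"delta_rot":[0,0,0]},{"translation":[-0.09,-1,0],"delta_rot":[0,0,0]},{"translation":[0,0,0],"delta_rot":[0,0,0]}]'
```

```text
time_s: 30.78
ee_pos: [551.4, -116.3, 77.4]
ee_rot: [14.6, 89.8, 9.6]
force: [-0.7, 1.4, 6.0]
gripper_width: 10.0
time_s: 31.2
ee_pos: [546.9, -166.5, 77.4]
ee_rot: [10.8, 89.8, 5.8]
force: [0.2, 2.3, 6.3]
gripper_width: 10.3
time_s: 31.62
ee_pos: [543.2, -208.3, 77.4]
ee_rot: [-30.6, 89.8, -35.7]
force: [0.3, -1.8, 6.0]
gripper_width: 10.4
```

```bash
python3 -m creep '[{"translation":[-0.06,-0.7,0],"delta_rot":[0,0,0]},{"translation":[-0.04,-0.5,0],"delta_rot":[0,0,0]},{"translation":[0,0,0],"delta_rot":[0,0,0]},{"translation":[0,0,0],"delta_rot":[0,0,0]}]'
python3 -m creep '[{"translation":[-0.04,-0.4,0],"delta_rot":[0,0,0]},{"translation":[-0.02,-0.2,0],"delta_rot":[0,0,0]},{"translation":[0,0,0],"delta_rot":[0,0,0]},{"translation":[0,0,0],"delta_rot":[0,0,0]}]'
```

```text
time_s: 31.95
ee_pos: [542.2, -219.4, 77.4]
ee_rot: [-27.0, 89.8, -32.1]
force: [-0.9, -0.9, 5.6]
gripper_width: 10.5
time_s: 32.28
ee_pos: [542.1, -219.7, 77.4]
ee_rot: [74.7, 89.5, 69.5]
force: [2.9, 15.3, 8.5]
gripper_width: 10.4
```

```bash
python3 -m creep '[{"translation":[0.05,0.5,0],"delta_rot":[0,0,0]},{"translation":[0,0,0],"delta_rot":[0,0,0]}]'
python3 -m creep '[{"translation":[0,0,0],"delta_rot":[0,0,0]},{"translation":[0,0,0],"delta_rot":[0,0,0]},{"translation":[0,0,0],"delta_rot":[0,0,0]}]' -0.385
python3 -m creep '[{"translation":[0,0,3],"delta_rot":[0,0,0]},{"translation":[0,0,3.5],"delta_rot":[0,0,0]},{"translation":[0,0,4],"delta_rot":[0,0,0]},{"translation":[0,0,4],"delta_rot":[0,0,0]},{"translation":[0,0,0],"delta_rot":[0,0,0]}]'
python3 - <<'E'
from h import *
np.set_printoptions(precision=1,suppress=True)
im,d,p=grab("wrist","w16"); grab("scene","s16")
cv2.imwrite("pics/w16c.png",cv2.resize(im[0:220,130:400,::-1],None,fx=2.7,fy=2.7,interpolation=cv2.INTER_CUBIC))
im,d,p=load("s16")
cv2.imwrite("pics/s16c.png",cv2.resize(im[180:310,340:520,::-1],None,fx=4.4,fy=4.4,interpolation=cv2.INTER_CUBIC))
E
```

```text
time_s: 32.45
ee_pos: [542.2, -218.4, 77.4]
ee_rot: [5.6, 89.8, 0.6]
force: [0.2, 1.8, 5.6]
gripper_width: 10.0
time_s: 32.7
ee_pos: [540.9, -219.3, 75.8]
ee_rot: [160.9, 90.0, 155.9]
force: [0.4, 0.1, -0.7]
gripper_width: 26.7
time_s: 33.12
ee_pos: [544.8, -221.1, 229.4]
ee_rot: [-18.2, 89.1, -23.3]
force: [1.0, -1.1, 1.2]
gripper_width: 28.5
```

View pics/w16c.png

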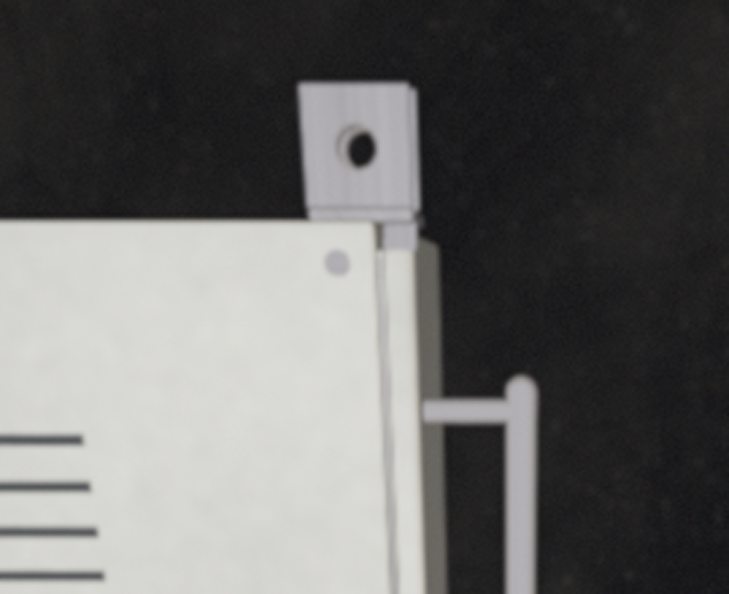

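View pics/s16c.png

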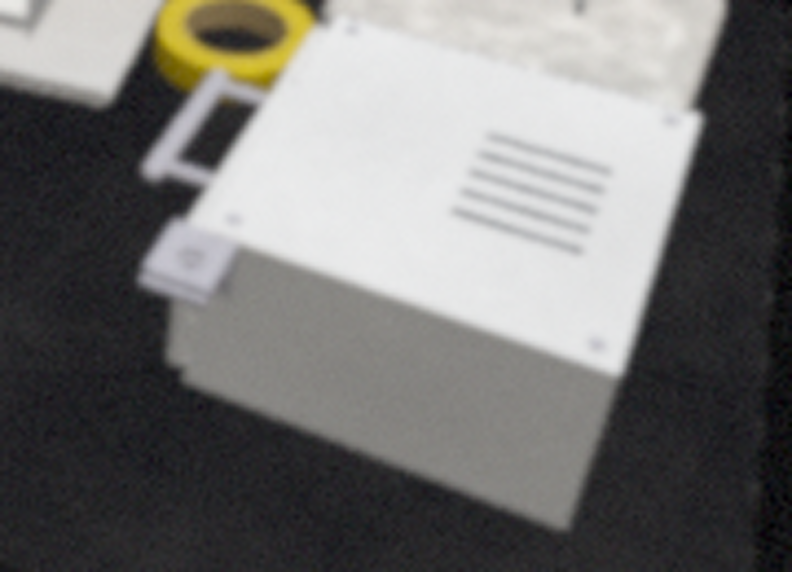

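Run:
```python
from h import *
np.set_printoptions(precision=1,suppress=True)
for s,u,v in[("w16",261.9,54.1),("s16",383.2,238.4),("w15",74,60.5)]:
    im,d,p=load(s); X=ray(u,v,106,p); print(s,X,loc(X))
# roof corner check bias: screw spots / roof edges via depth in each
    L=loc(cloud(d,p)); m=(d>0)&(abs(L[...,2]-105.5)<3)&(L[...,0]<-75)&(L[...,0]>-125)&(L[...,1]<-106)&(L[...,1]>-150); print(s,m.sum(),np.percentile(L[m],[2,50,98],axis=0) if m.sum()>5 else 0)
```

```text
w16 [ 417.9 -257.4  106. ] [ -90.3 -120.2  106. ]
w16 1470 [[-105.6 -137.1  103.1]
 [ -90.8 -122.9  104.7]
 [ -75.6 -106.2  106.3]]
s16 [ 417.7 -258.3  106. ] [ -89.4 -120.4  106. ]
s16 169 [[-106.8 -137.1  102.8]
 [ -90.4 -123.6  105.3]
 [ -75.4 -106.8  107.2]]
w15 [ 418.1 -255.1  106. ] [ -92.6 -120.3  106. ]
w15 1576 [[-106.2 -137.1  103. ]
 [ -91.2 -123.2  104.8]
 [ -75.6 -106.7  106.3]]
```

```bash
python3 -m creep '[{"translation":[-0.6,3.87,-0.4],"delta_rot":[0,0,0]},{"translation":[-0.6,3.87,-0.4],"delta_rot":[0,0,0]},{"translation":[-0.6,3.87,-0.4],"delta_rot":[0,0,0]}]' -0.12 20
python3 -m creep '[{"translation":[-0.6,3.87,-0.4],"delta_rot":[0,0,0]},{"translation":[-0.6,3.87,-0.4],"delta_rot":[0,0,0]},{"translation":[-0.6,3.87,-0.4],"delta_rot":[0,0,0]},{"translation":[0,0,0],"delta_rot":[0,0,0]},{"translation":[0,0,0],"delta_rot":[0,0,0]}]'
python3 -m creep '[{"translation":[0,0,0],"delta_rot":[0,0,0]},{"translation":[0,0,0],"delta_rot":[0,0,0]},{"translation":[0,0,0],"delta_rot":[0,0,0]},{"translation":[0,0,0],"delta_rot":[0,0,0]}]'
python3 - <<'E'
from h import *
im,d,p=grab("wrist","w17")
print(proj([505,12.8,86],p))
cv2.imwrite("pics/w17c.png",cv2.resize(im[120:260,220:420,::-1],None,fx=4,fy=4,interpolation=cv2.INTER_CUBIC))
E
```

```text
time_s: 33.47
ee_pos: [521.4, -102.2, 206.4]
ee_rot: [168.8, 89.7, 163.6]
force: [0.8, 1.1, 0.6]
gripper_width: 40.0
time_s: 33.88
ee_pos: [503.5, 14.4, 194.9]
ee_rot: [-172.7, 89.7, -177.5]
force: [0.9, -0.2, -0.0]
gripper_width: 40.1
time_s: 34.22
ee_pos: [505.3, 11.7, 196.8]
ee_rot: [-164.3, 90.0, -169.4]
force: [-0.4, 0.0, 1.0]
gripper_width: 40.0
[320.69952282 205.38933192]
```

View pics/w17c.png

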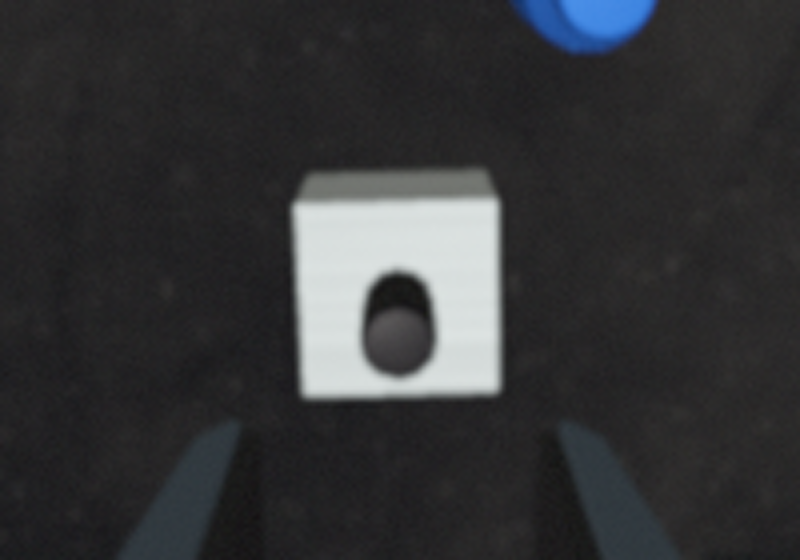

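```bash
python3 -m creep '[{"translation":[0,0,-3],"delta_rot":[0,0,0]},{"translation":[0,0,-3],"delta_rot":[0,0,0]},{"translation":[0,0,-2],"delta_rot":[0,0,0]},{"translation":[0,0,0],"delta_rot":[0,0,0]},{"translation":[0,0,0],"delta_rot":[0,0,0]}]'
python3 -m creep '[{"translation":[0,0,-2],"delta_rot":[0,0,0]},{"translation":[0,0,-2],"delta_rot":[0,0,0]},{"translation":[0,0,-1],"delta_rot":[0,0,0]},{"translation":[0,0,0],"delta_rot":[0,0,0]},{"translation":[0,0,0],"delta_rot":[0,0,0]}]'
```

```text
time_s: 34.68
ee_pos: [504.8, 12.4, 116.6]
ee_rot: [-177.2, 89.9, 177.7]
force: [1.4, -1.0, 1.5]
gripper_width: 39.8
time_s: 35.1
ee_pos: [505.9, 12.8, 67.9]
ee_rot: [8.8, 89.9, 3.7]
force: [-0.4, 0.1, 0.6]
gripper_width: 40.3
```

```bash
python3 -m creep '[{"translation":[0,0,0],"delta_rot":[0,0,0]},{"translation":[0,0,0],"delta_rot":[0,0,0]},{"translation":[0,0,0],"delta_rot":[0,0,0]},{"translation":[0,0,0],"delta_rot":[0,0,0]},{"translation":[0,0,0],"delta_rot":[0,0,0]}]' -1 20
python3 -m creep '[{"translation":[0,0,1],"delta_rot":[0,0,0]},{"translation":[0,0,1.5],"delta_rot":[0,0,0]},{"translation":[0,0,2],"delta_rot":[0,0,0]},{"translation":[0,0,3],"delta_rot":[0,0,0]},{"translation":[0,0,3],"delta_rot":[0,0,0]}]'
```

```text
time_s: 35.52
ee_pos: [505.6, 12.9, 67.6]
ee_rot: [7.6, 89.9, 2.6]
force: [0.3, -0.5, 2.8]
gripper_width: 17.5
time_s: 35.93
ee_pos: [504.3, 12.9, 173.2]
ee_rot: [-179.2, 89.9, 175.7]
force: [0.7, 0.5, -0.8]
gripper_width: 17.3
```

```bash
python3 -m creep '[{"translation":[-1.09,-3.37,0.2],"delta_rot":[0,0,0]},{"translation":[-1.09,-3.37,0.2],"delta_rot":[0,0,0]},{"translation":[-1.09,-3.37,0.2],"delta_rot":[0,0,0]},{"translation":[-1.09,-3.37,0.2],"delta_rot":[0,0,0]}]'
python3 -m creep '[{"translation":[-1.09,-3.37,0.2],"delta_rot":[0,0,0]},{"translation":[-1.09,-3.37,0.2],"delta_rot":[0,0,0]},{"translation":[-1.09,-3.37,0.2],"delta_rot":[0,0,0]},{"translation":[-1.09,-3.37,0.2],"delta_rot":[0,0,0]},{"translation":[0,0,0],"delta_rot":[0,0,0]}]'
python3 -m creep '[{"translation":[0,0,0],"delta_rot":[0,0,0]},{"translation":[0,0,0],"delta_rot":[0,0,0]},{"translation":[0,0,0],"delta_rot":[0,0,0]},{"translation":[0,0,0],"delta_rot":[0,0,0]},{"translation":[0,0,0],"delta_rot":[0,0,0]}]'
python3 - <<'E'
from h import *
from scipy.spatial.transform import Rotation as R
s=readout.state(); print(R.from_euler("xyz",s["ee_rot"],degrees=True).as_matrix().round(3))
for n in("wrist","scene","side"): im,d,p=grab(n,n+"18"); print(n,proj([417.8,-257.2,106],p))
im,d,p=load("wrist18");cv2.imwrite("pics/w18c.png",cv2.resize(im[120:270,220:420,::-1],None,fx=4,fy=4,interpolation=cv2.INTER_CUBIC))
im,d,p=load("scene18");cv2.imwrite("pics/s18c.png",cv2.resize(im[180:280,340:440,::-1],None,fx=6,fy=6,interpolation=cv2.INTER_CUBIC))
im,d,p=load("side18");cv2.imwrite("pics/i18c.png",cv2.resize(im[110:200,310:410,::-1],None,fx=6,fy=6,interpolation=cv2.INTER_CUBIC))
E
```

```text
time_s: 36.27
ee_pos: [460.8, -122.9, 181.0]
ee_rot: [-8.0, 90.0, -13.0]
force: [0.9, -1.0, -0.0]
gripper_width: 17.7
time_s: 36.68
ee_pos: [416.5, -261.8, 189.1]
ee_rot: [-73.7, 89.8, -79.0]
force: [-0.1, -0.1, -1.2]
gripper_width: 17.5
time_s: 37.1
ee_pos: [418.3, -255.6, 188.0]
ee_rot: [119.4, 90.0, 114.5]
force: [-0.4, 0.3, -1.0]
gripper_width: 17.8
[[-0.     0.086  0.996]
 [ 0.     0.996 -0.086]
 [-1.     0.    -0.   ]]
wrist [317.44420096 215.9208    ]
scene [382.7149819  238.21407153]
side [365.52497645 165.26769386]
```

View pics/w18c.png

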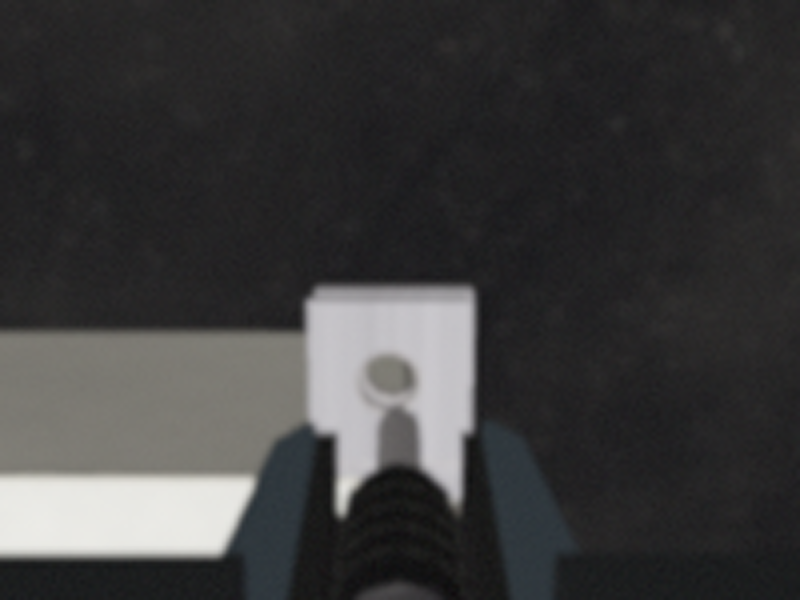

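View pics/s18c.png

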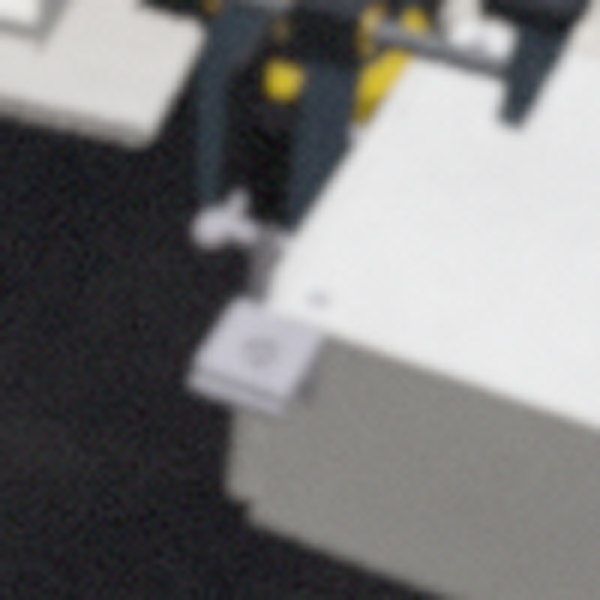

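View pics/i18c.png

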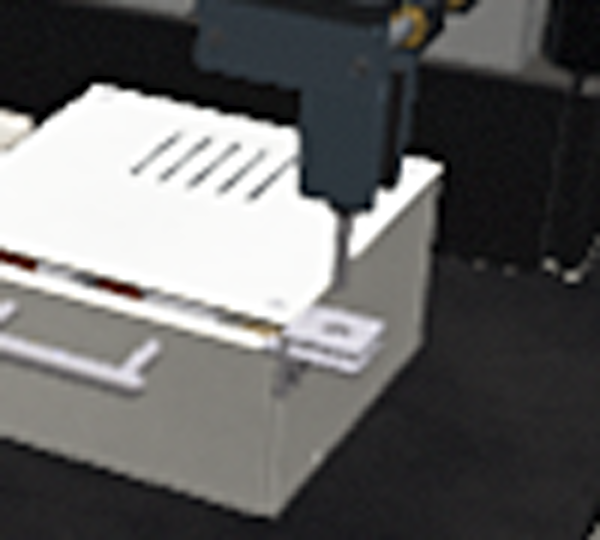

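Run:
```python
from h import *
np.set_printoptions(precision=1,suppress=True)
im,d,p=load("wrist18"); print("eye",ray(317,214.75,106,p))
def sph(c,r,p):
    g=np.random.default_rng(0).normal(size=(3000,3)); g/=np.linalg.norm(g,axis=1)[:,None]
    q=np.array([proj(np.array(c)+r*x,p) for x in g]); return q.min(0),q.max(0)
for T in[(418.3,-255.6),(417.8,-257.2)]:
    print(T,sph([*T,188-61.6+4],4,p))
for n in("scene18","side18"):
    im,d,p=load(n); print(n,sph([418.3,-255.6,188-61.6+4],4,p),proj([417.8,-257.2,106],p))
```

```text
eye [ 416.8 -257.5  106. ]
(418.3, -255.6) (array([314. , 221.8]), array([325. , 232.8]))
(417.8, -257.2) (array([311.8, 221.3]), array([322.7, 232.3]))
scene18 (array([380.9, 226.9]), array([385. , 230.9])) [382.7 238.2]
side18 (array([364.4, 155.9]), array([367.5, 158.9])) [365.5 165.3]
```

```bash
python3 -m creep '[{"translation":[-0.13,-0.2,-0.7],"delta_rot":[0,0,0]},{"translation":[0,0,-0.7],"delta_rot":[0,0,0]},{"translation":[0,0,0],"delta_rot":[0,0,0]},{"translation":[0,0,0],"delta_rot":[0,0,0]},{"translation":[0,0,0],"delta_rot":[0,0,0]}]'
python3 -m creep '[{"translation":[0,0,0],"delta_rot":[0,0,0]},{"translation":[0,0,0],"delta_rot":[0,0,0]},{"translation":[0,0,0],"delta_rot":[0,0,0]},{"translation":[0,0,0],"delta_rot":[0,0,0]},{"translation":[0,0,0],"delta_rot":[0,0,0]}]'
python3 - <<'E'
from h import *
for n in("wrist","scene","side"): im,d,p=grab(n,n+"19"); print(n,proj([417.,-257.8,106],p))
im,d,p=load("wrist19");cv2.imwrite("pics/w19c.png",cv2.resize(im[170:250,270:370,::-1],None,fx=7,fy=7,interpolation=cv2.INTER_CUBIC))
im,d,p=load("scene19");cv2.imwrite("pics/s19c.png",cv2.resize(im[200:270,350:420,::-1],None,fx=8,fy=8,interpolation=cv2.INTER_CUBIC))
im,d,p=load("side19");cv2.imwrite("pics/i19c.png",cv2.resize(im[130:190,330:400,::-1],None,fx=8,fy=8,interpolation=cv2.INTER_CUBIC))
E
```

```text
time_s: 37.67
ee_pos: [416.6, -258.8, 173.8]
ee_rot: [137.4, 90.0, 132.3]
force: [0.0, -0.0, -0.1]
gripper_width: 17.6
time_s: 38.08
ee_pos: [416.7, -258.7, 174.1]
ee_rot: [-4.1, 90.0, -9.1]
force: [-0.1, 0.0, -1.1]
gripper_width: 17.6
wrist [320.78091766 222.56119216]
scene [382.88039768 238.54721639]
side [365.88003696 165.23056775]
```

View pics/w19c.png

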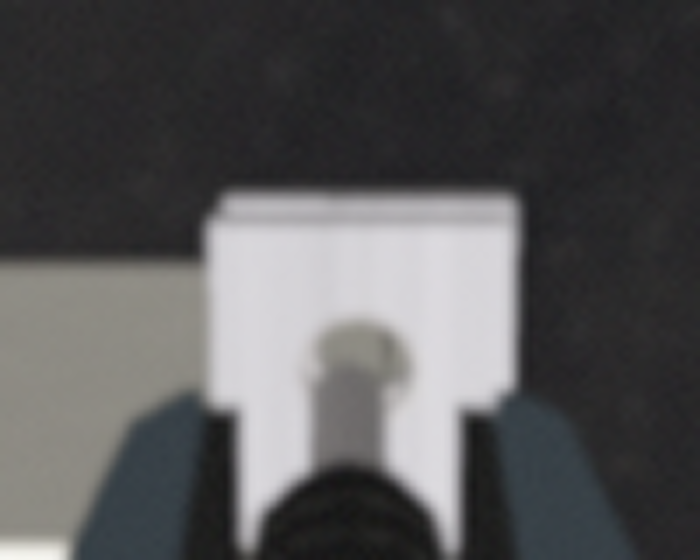

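View pics/s19c.png

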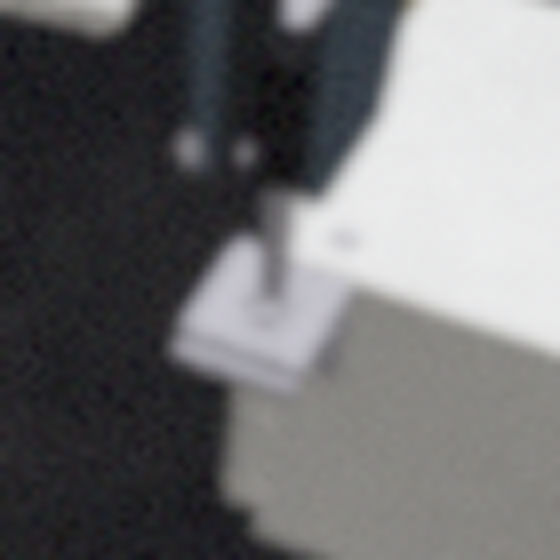

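View pics/i19c.png

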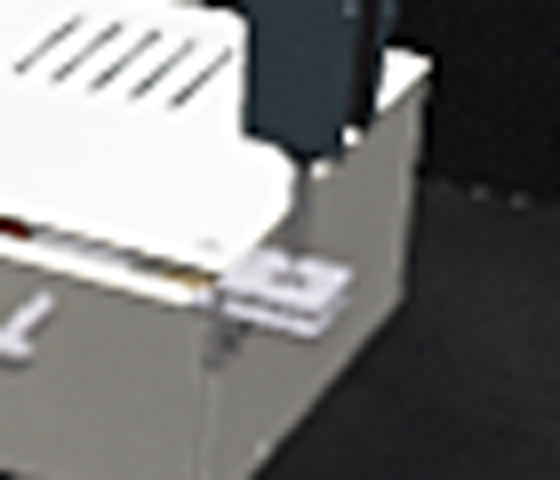

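Run:
```python
from h import *
np.set_printoptions(precision=1,suppress=True)
im,d,p=load("wrist19")
def sph(c,r,p):
    g=np.random.default_rng(0).normal(size=(3000,3)); g/=np.linalg.norm(g,axis=1)[:,None]
    q=np.array([proj(np.array(c)+r*x,p) for x in g]); return q.min(0),q.max(0)
print(sph([416.7,-258.7,174-61.6+4],4,p))
th=np.linspace(0,6.28,100)
for T in[(417,-257.8),(416.7,-257.6)]:
  q=np.array([proj([T[0]+6*np.cos(t),T[1]+6*np.sin(t),106],p) for t in th]); print(T,"hole",(q.min(0)-[270,170])*7,(q.max(0)-[270,170])*7)
print("obs hole x308..412 y top 318")
```

```text
(array([314.1, 221.7]), array([325.1, 232.7]))
(417, -257.8) hole [300.2 315.6] [410.7 419.5]
(416.7, -257.6) hole [301.8 312.8] [412.3 416.8]
obs hole x308..412 y top 318
```

```bash
python3 -m creep '[{"translation":[0,0.12,0],"delta_rot":[0,0,0]},{"translation":[0,0,-0.5],"delta_rot":[0,0,0]},{"translation":[0,0,-0.5],"delta_rot":[0,0,0]},{"translation":[0,0,0],"delta_rot":[0,0,0]},{"translation":[0,0,0],"delta_rot":[0,0,0]}]'
```

```text
time_s: 38.65
ee_pos: [416.3, -257.3, 163.4]
ee_rot: [149.8, 89.9, 144.8]
force: [-0.9, 0.2, 0.5]
gripper_width: 17.8
```

```bash
python3 -m creep '[{"translation":[0,0,-0.5],"delta_rot":[0,0,0]},{"translation":[0,0,-0.5],"delta_rot":[0,0,0]},{"translation":[0,0,0],"delta_rot":[0,0,0]},{"translation":[0,0,0],"delta_rot":[0,0,0]}]'
python3 - <<'E'
from h import *
im,d,p=grab("wrist","w20");cv2.imwrite("pics/w20c.png",cv2.resize(im[170:250,270:370,::-1],None,fx=7,fy=7,interpolation=cv2.INTER_CUBIC))
E
```

```text
time_s: 38.98
ee_pos: [416.4, -257.4, 153.5]
ee_rot: [148.3, 89.9, 143.3]
force: [0.6, 0.5, -0.4]
gripper_width: 17.8
```

View pics/w20c.png

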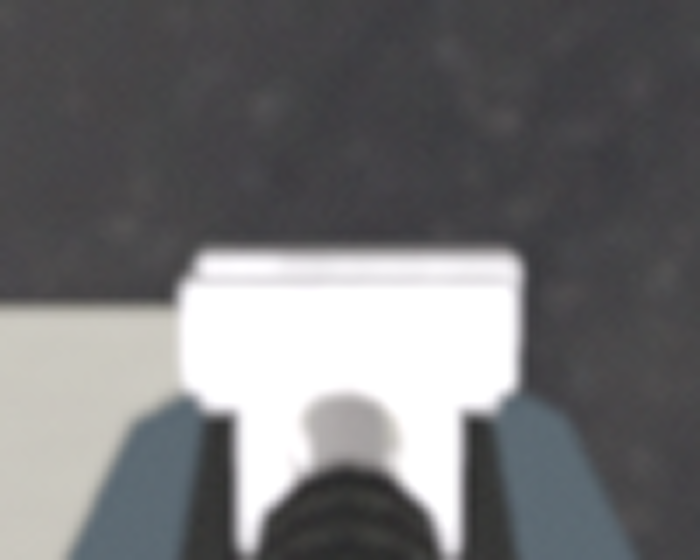

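```bash
python3 -m creep '[{"translation":[0,0,-0.7],"delta_rot":[0,0,0]},{"translation":[0,0,-0.7],"delta_rot":[0,0,0]},{"translation":[0,0,-0.6],"delta_rot":[0,0,0]},{"translation":[0,0,0],"delta_rot":[0,0,0]},{"translation":[0,0,0],"delta_rot":[0,0,0]}]'
python3 -m creep '[{"translation":[0,0,-0.3],"delta_rot":[0,0,0]},{"translation":[0,0,-0.2],"delta_rot":[0,0,0]},{"translation":[0,0,0],"delta_rot":[0,0,0]},{"translation":[0,0,0],"delta_rot":[0,0,0]}]'
```

```text
time_s: 39.45
ee_pos: [416.3, -257.3, 133.3]
ee_rot: [148.2, 89.9, 143.1]
force: [0.7, -0.3, 0.1]
gripper_width: 17.7
time_s: 39.78
ee_pos: [416.6, -257.5, 129.0]
ee_rot: [102.3, 90.0, 97.2]
force: [-0.2, 0.7, 0.9]
gripper_width: 17.4
```

```bash
python3 -m creep '[{"translation":[0,0,-0.15],"delta_rot":[0,0,0]},{"translation":[0,0,0],"delta_rot":[0,0,0]},{"translation":[0,0,0],"delta_rot":[0,0,0]}]'
python3 -m creep '[{"translation":[0,0,0],"delta_rot":[0,0,0]},{"translation":[0,0,0],"delta_rot":[0,0,0]},{"translation":[0,0,0],"delta_rot":[0,0,0]},{"translation":[0,0,0],"delta_rot":[0,0,0]}]' -0.1
python3 -m creep '[{"translation":[0,0,1.5],"delta_rot":[0,0,0]},{"translation":[0,0,2],"delta_rot":[0,0,0]},{"translation":[0,0,3],"delta_rot":[0,0,0]},{"translation":[0,0,4],"delta_rot":[0,0,0]},{"translation":[0,0,4],"delta_rot":[0,0,0]}]'
python3 -m creep '[{"translation":[0,3.5,0],"delta_rot":[0,0,0]},{"translation":[0,3.5,0],"delta_rot":[0,0,0]},{"translation":[0,3.5,0],"delta_rot":[0,0,0]},{"translation":[0,0,0],"delta_rot":[0,0,0]},{"translation":[0,0,0],"delta_rot":[0,0,0]}]'
python3 - <<'E'
from h import *
np.set_printoptions(precision=1,suppress=True)
for n in("wrist","scene","side"): grab(n,n+"21")
im,d,p=load("scene21");cv2.imwrite("pics/s21c.png",cv2.resize(im[180:280,350:450,::-1],None,fx=6,fy=6,interpolation=cv2.INTER_CUBIC))
im2,d2,p2=load("side21");cv2.imwrite("pics/i21c.png",cv2.resize(im2[110:200,290:400,::-1],None,fx=6,fy=6,interpolation=cv2.INTER_CUBIC))
for im,d,p in((im,d,p),(im2,d2,p2)):
    W=cloud(d,p); m=(d>0)&(abs(W[...,0]-417)<18)&(abs(W[...,1]+257.5)<18)&(W[...,2]>112)&(W[...,2]<170); print(m.sum(),np.percentile(W[m],[2,50,98],axis=0))
    L=loc(W); m=(d>0)&(abs(L[...,2]-83)<5)&(L[...,0]<-125)&(L[...,0]>-150)&(abs(L[...,1])<40);print(m.sum(),np.median(L[m],0))
E
```

```text
time_s: 40.03
ee_pos: [416.9, -257.7, 127.9]
ee_rot: [-24.6, 89.9, -29.6]
force: [-0.4, -0.2, 2.4]
gripper_width: 17.4
time_s: 40.37
ee_pos: [416.5, -257.4, 127.3]
ee_rot: [139.4, 90.0, 134.4]
force: [-0.3, 0.8, -0.1]
gripper_width: 39.7
time_s: 40.78
ee_pos: [416.0, -257.1, 273.3]
ee_rot: [149.2, 89.9, 144.2]
force: [0.3, 0.4, -0.3]
gripper_width: 41.2
time_s: 41.2
ee_pos: [416.5, -151.4, 272.7]
ee_rot: [-42.1, 90.0, -47.0]
force: [-0.1, 0.1, 1.1]
gripper_width: 41.0
154 [[ 408.9 -265.6  113.8]
 [ 411.9 -258.3  135.4]
 [ 423.9 -249.3  146.4]]
123 [-138.5   -1.1   83.8]
96 [[ 409.  -263.   113.9]
 [ 416.2 -251.3  132.7]
 [ 426.  -245.9  147.1]]
112 [-144.    -1.3   84. ]
```

View pics/s21c.png

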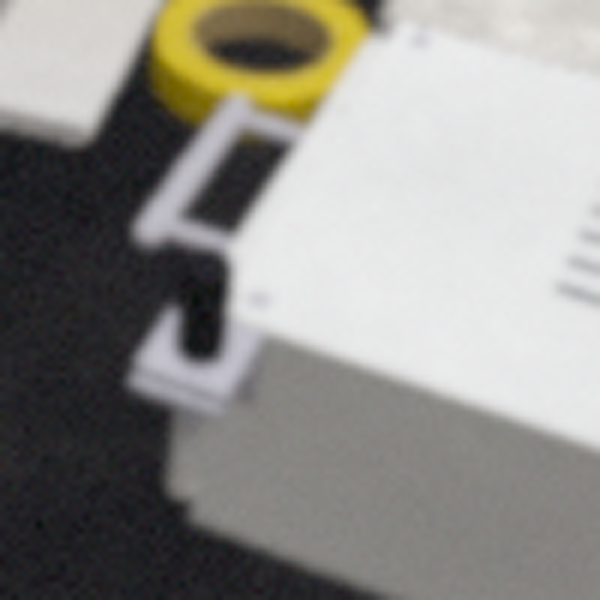

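View pics/i21c.png

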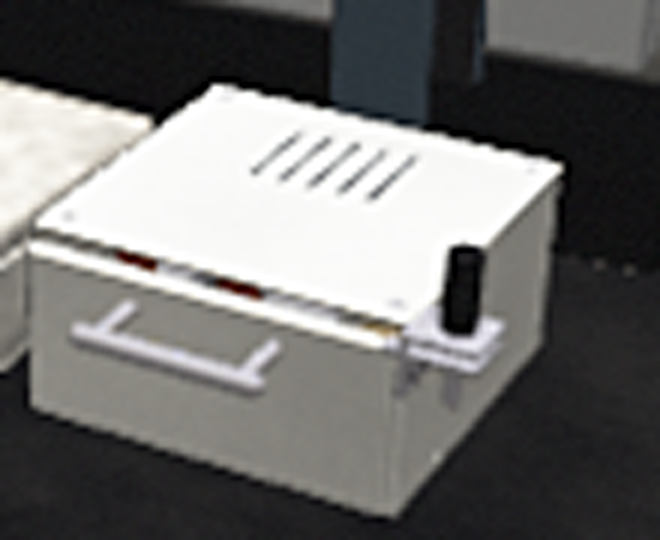

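View pics/side21.png

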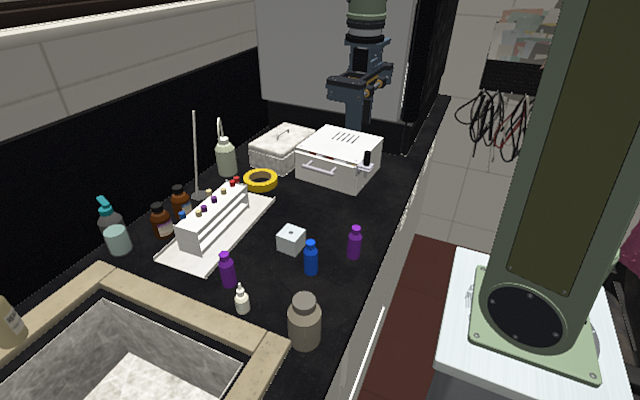

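View pics/scene21.png

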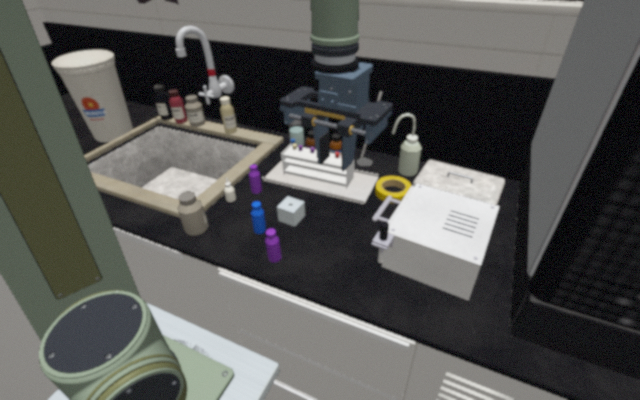

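The bench holds only look-alikes and bystanders, the drawer is shut, the pin is in (side view (366,158)), and the gripper is clear. Handing in.

Run:
```python
from workcell import env
print(env.job_done())
```

```text
the job is handed in; nothing more can be done
None
```

I handed the job in at about 41 s of robot time, with every step carried out; the hand-in gave no verdict.

- **Drawer opened:** I pulled it about 129 mm until it met the stop. The wrist force rose to about 23 N there.
- **Cup and bottles:** Only three items were on the bench, one cup and two brown bottles. The cup went into the near rear wide pocket. The bottles went into the middle and far front narrow pockets. Each came down to its expected seated height without resistance, and the pictures taken before closing showed all three standing upright in their pockets.
- **Drawer shut:** I pushed it until it met its stop at 15 N. The two eyelets lined up in the wrist picture.
- **Pin:** It went through both eyelets and I released it when the arm felt about 2 N of contact. In the last pictures it stands upright with its grip on the upper eyelet. Its top measures about 146 mm above the bench, which is what a fully seated pin should give.

In the final pictures only look-alikes and bystanders were left on the bench, and the gripper was well clear. I saw no sign of the cup being knocked during the run.

The estimates of the pocket and eyelet positions differed by 1 to 3 mm between cameras. I settled those with close wrist-camera views. No check failed. Once the drawer was shut, the cup and bottles could only be glimpsed through the gap above its front.

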